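# Pin up the post feet in the jig

### The arm

A 6-joint arm with a two-finger parallel gripper is mounted at the origin on the work surface. World frame = base frame: x ahead of the robot, y to its left, z up, the work surface at z = 0. Lengths are in mm, angles in degrees, forces in N, time in s.
With the tool pointing down it reaches from about 350 to 850 mm from the base axis. Payload 8.1 kg.
Tool frame: the origin (TCP) lies on the centre line of the jaws, within the pads' length; the fingertips stand 19 mm ahead of it and the grasp point (between the pads) is the TCP; z points along the fingers, y is the direction in which the jaws open and shut (so a half turn about z gives the same grasp; the last joint's range is limited). The gripper opens to 85 mm and grips with 20 to 120 N. Pads are 22 mm wide; open, the fingers measure 114 mm over their backs; the gripper's body (76 mm by 85 mm) begins 54 mm behind the grasp point. The pads swing forward as they close: fully open they stand 13 mm farther back than shut.
Start: joints at [66.841, 7.471, 85.268, -0, 87.261, -4.893], TCP at [188.035, 569.779, 250.292] pointing down, gripper open.
Joint ranges: [-169.43, 169.43], [-51.17, 129.36], [1.28, 143.12], [-76.62, 256.62], [0, 156.53], [-152.29, 152.29]. Speed limits (degrees/s): [136.94, 136.94, 159.86, 180, 180, 180].

### API

Orientations are given as [roll, pitch, yaw] about the fixed x, y, z axes, in that order (R = Rz(yaw) Ry(pitch) Rx(roll)).
In Python, from bench import r, viewer gives the robot as it stands.
- The arm moves only by the tool carry_out, never from a script. Its argument "commands" is a list that holds one entry, the list of rows, each a list of 7 numbers: the finger opening in mm, from 0 to 85.4, then the shift along the tool's x, y, z in mm, then the turn, a rotation vector about the tool's x, y, z in degrees. A call has 1 to 5 rows; each row is the pose to reach, as a shift and turn from the pose commanded when the call began, along the tool's axes at that moment; what a row does not reach only later rows make up. A row lasts 1/8 s, in which the tool goes at most 62.5 mm and 10.7 degrees, less where a joint would pass 70% of its speed; a pose out of reach is approached as far as the arm can. A call with a gripper value outside its range is refused whole. The fingers move at their own pace and stop on an object; "grip_force" is the grip in N (left out, the last holds). Time passes only in rows, so rows that repeat a pose let the fingers close. It gives the time, the measured TCP pose, the force and the opening at its end, in the units of the state.
- r.sense(): the state, without advancing time (a new reading comes with each control period).
- viewer.snapshot(name): name is "scene" or "top" or "wrist"; returns the picture (420x560x3 uint8, red, green, blue); there is no depth.
- viewer.calibration(name): a dict with "camera_matrix" (3x3 intrinsics, pixels), "rvec" (rotation vector, rad) and "tvec" (3), from world to camera coordinates, as OpenCV has them. Camera axes: x right, y down, z forward; pixel columns grow to the right and rows downward; lengths in mm; the calibration is good to about 2 mm. The wrist camera is an equidistant fisheye: a pixel r from the principal point sees the ray r / f radians off the axis. A picture is of the moment at which its call begins: read the wrist's pose just before it. calibration takes no time and is no camera call; for the wrist camera it gives the pose at the moment of the call.
- r.hand_in(): hands the job in, once; it reports no verdict.
The state is a dict: "time": time; "joint_pos": joint angles; "qd": joint speeds; "joint_efforts": joint torques, N m; "tool_pos": TCP position; "tcp_rot": TCP orientation; "ft_force": force on the tool from outside, world axes, zero at the start; "wrist_torque": the same for the moment, N m; "finger_gap": finger opening in mm.
Only numpy, scipy, OpenCV 4.12 (cv2) and the standard library are available. Lean on these libraries where they do the work, as an engineer would, in place of code of your own. Each camera call takes 0.05 s, during which the arm holds its last target. There are 200 camera calls.

### The job

On every jig block that carries a spacer plate, lay one of the post feet squarely and flat in the nest on top of the spacer, hole over hole and its stub over the long end of the block, then take a tapered drift pin from the rack and drive it down through foot, spacer and block until its collar sits fully home on the foot and all three holes are pulled into line. Leave the pins standing in the work, the chisels in the rack, and the other things on the bench where they are.

Things in the scene. Friction and masses are not known exactly. Their poses are not given: they have to be found in the camera images.
- block0: fixed dark steel jig block, 126 x 86 mm, 60 mm high, with a 26 mm hole right down through it and a low lip (20 mm above the top) on each of its four sides, forming a nest 116 x 76 mm for the plates. Origin on the hole's axis at bench level (block top at z = 60 mm); x along the block, which reaches 93 mm to -x and 33 mm to +x of the hole; z up.
- block1: fixed dark steel jig block, 126 x 86 mm, 60 mm high, with a 26 mm hole right down through it and a low lip (20 mm above the top) on each of its four sides, forming a nest 116 x 76 mm for the plates. Origin on the hole's axis at bench level (block top at z = 60 mm); x along the block, which reaches 93 mm to -x and 33 mm to +x of the hole; z up.
- block2: fixed dark steel jig block, 126 x 86 mm, 60 mm high, with a 26 mm hole right down through it and a low lip (20 mm above the top) on each of its four sides, forming a nest 116 x 76 mm for the plates. Origin on the hole's axis at bench level (block top at z = 60 mm); x along the block, which reaches 93 mm to -x and 33 mm to +x of the hole; z up.
- spacer0: loose aluminium spacer plate 100 x 60 x 8 mm, 0.15 kg, flat in block0's nest (8 mm play all round), its hole 4 to 9 mm out of line with the block's. May be absent (None): block0 is then not in use. 26 mm hole. Origin on the hole's axis at the underside; x along the plate, which reaches 80 mm to -x, 20 mm to +x; z up.
- spacer1: loose aluminium spacer plate 100 x 60 x 8 mm, 0.15 kg, flat in block1's nest (8 mm play all round), its hole 4 to 9 mm out of line with the block's. May be absent (None): block1 is then not in use. 26 mm hole. Origin on the hole's axis at the underside; x along the plate, which reaches 80 mm to -x, 20 mm to +x; z up.
- spacer2: loose aluminium spacer plate 100 x 60 x 8 mm, 0.15 kg, flat in block2's nest (8 mm play all round), its hole 4 to 9 mm out of line with the block's. May be absent (None): block2 is then not in use. 26 mm hole. Origin on the hole's axis at the underside; x along the plate, which reaches 80 mm to -x, 20 mm to +x; z up.
- foot0: loose steel post foot: plate 100 x 60 x 8 mm with a 26 mm hole near one end and an upright 24 mm square stub rising 80 mm above the plate; 0.35 kg. Origin on the hole's axis at the plate's underside; the plate reaches 80 mm to -x, 20 mm to +x; stub axis 42 mm to -x of the hole, faces square with x and y; z up. Feet are alike; any fits any block, -x ends together.
- foot1: loose steel post foot: plate 100 x 60 x 8 mm with a 26 mm hole near one end and an upright 24 mm square stub rising 80 mm above the plate; 0.35 kg. Origin on the hole's axis at the plate's underside; the plate reaches 80 mm to -x, 20 mm to +x; stub axis 42 mm to -x of the hole, faces square with x and y; z up. Feet are alike; any fits any block, -x ends together.
- foot2: loose steel post foot: plate 100 x 60 x 8 mm with a 26 mm hole near one end and an upright 24 mm square stub rising 80 mm above the plate; 0.35 kg. Origin on the hole's axis at the plate's underside; the plate reaches 80 mm to -x, 20 mm to +x; stub axis 42 mm to -x of the hole, faces square with x and y; z up. Feet are alike; any fits any block, -x ends together.
- stub0 (a point): middle of the top end of foot0's stub
- stub1 (a point): middle of the top end of foot1's stub
- stub2 (a point): middle of the top end of foot2's stub
- pin0: steel tapered drift pin, 0.25 kg, hung in the rack by its collar. Below the collar 65 mm: first 24 mm parallel, 24 mm diameter, then tapering to a 6 mm tip. Collar 36 mm diameter, 8 mm thick; above it a round grip 22 mm diameter, 46 mm long, then a head 30 mm diameter, 8 mm thick. Origin on the axis at the collar's underside; z away from the tip. Pins are alike. Under 20 N drives it.
- pin1: steel tapered drift pin, 0.25 kg, hung in the rack by its collar. Below the collar 65 mm: first 24 mm parallel, 24 mm diameter, then tapering to a 6 mm tip. Collar 36 mm diameter, 8 mm thick; above it a round grip 22 mm diameter, 46 mm long, then a head 30 mm diameter, 8 mm thick. Origin on the axis at the collar's underside; z away from the tip. Pins are alike. Under 20 N drives it.
- pin2: steel tapered drift pin, 0.25 kg, hung in the rack by its collar. Below the collar 65 mm: first 24 mm parallel, 24 mm diameter, then tapering to a 6 mm tip. Collar 36 mm diameter, 8 mm thick; above it a round grip 22 mm diameter, 46 mm long, then a head 30 mm diameter, 8 mm thick. Origin on the axis at the collar's underside; z away from the tip. Pins are alike. Under 20 N drives it.
- pin3: steel tapered drift pin, 0.25 kg, hung in the rack by its collar. Below the collar 65 mm: first 24 mm parallel, 24 mm diameter, then tapering to a 6 mm tip. Collar 36 mm diameter, 8 mm thick; above it a round grip 22 mm diameter, 46 mm long, then a head 30 mm diameter, 8 mm thick. Origin on the axis at the collar's underside; z away from the tip. Pins are alike. Under 20 N drives it.
- rack: fixed blue tool rack 150 x 138 mm, top at z = 75 mm; two rows of three 26 mm square holes hold four pins and two chisels, hung by collars, in varying places. Origin in the middle at bench level. Rows run along its x, neighbours 44 mm apart (no room for a finger between); rows at y = -37 and +37 mm, so fingers go in across the rows, closing along the rack's y. z up.
- chisel0: cold chisel hanging in the rack: plain dark 18 mm shank standing 68 mm above the rack, black 36 mm round hand guard, no head, flat blade below; stays in the rack. Origin on the axis at the guard's underside, z up.
- chisel1: cold chisel hanging in the rack: plain dark 18 mm shank standing 68 mm above the rack, black 36 mm round hand guard, no head, flat blade below; stays in the rack. Origin on the axis at the guard's underside, z up.
- can: white spray can, 60 mm diameter, 150 mm tall, standing; bystander. Origin at its base.
- jar: grey open cup, 76 mm diameter, 70 mm tall; bystander. Origin at its base.
- hammer: hammer lying flat on the bench beyond the jig; bystander.
Not all that is in view belongs to the job. What is shaped like the pin1 but purple is not meant.

How it is judged (in metres and radians):
At the end, for the whole second after the job is handed in: At every spacer present: its hole within 3 mm of the block's, flat; a foot flat on it, hole within 3.5 mm, square within 0.3 rad, stub over the long end; an upright pin within 3.5 mm of the hole, collar seated on the foot within 3.5 mm; at rest (horizontal distance between spacer0 and block0 below 0.003 m and height (world z) of each of spacer0, spacer1, spacer2 below 0.063 m and angle between each of spacer0, spacer1, spacer2's own z axis and vertical below 0.05 rad and linear speed of each of spacer0, spacer1, spacer2 below 0.02 m/s and angle between the x axis of spacer0 and the x axis of block0, either way round below 0.3 rad and ((horizontal distance between foot0 and spacer0 below 0.0035 m and z of foot0 in the frame of spacer0 between 0.006 and 0.0105 m and angle between the z axis of foot0 and the z axis of spacer0, either way round below 0.05 rad and x of stub0 in the frame of spacer0 below -0.03 m and y of stub0 in the frame of spacer0 between -0.013 and 0.013 m) or (horizontal distance between foot1 and spacer0 below 0.0035 m and z of foot1 in the frame of spacer0 between 0.006 and 0.0105 m and angle between the z axis of foot1 and the z axis of spacer0, either way round below 0.05 rad and x of stub1 in the frame of spacer0 below -0.03 m and y of stub1 in the frame of spacer0 between -0.013 and 0.013 m) or (horizontal distance between foot2 and spacer0 below 0.0035 m and z of foot2 in the frame of spacer0 between 0.006 and 0.0105 m and angle between the z axis of foot2 and the z axis of spacer0, either way round below 0.05 rad and x of stub2 in the frame of spacer0 below -0.03 m and y of stub2 in the frame of spacer0 between -0.013 and 0.013 m)) and ((horizontal distance between pin0 and spacer0 below 0.0035 m and z of pin0 in the frame of spacer0 between 0.013 and 0.0195 m and angle between the z axis of pin0 and the z axis of spacer0, either way round below 0.09 rad) or (horizontal distance between pin1 and spacer0 below 0.0035 m and z of pin1 in the frame of spacer0 between 0.013 and 0.0195 m and angle between the z axis of pin1 and the z axis of spacer0, either way round below 0.09 rad) or (horizontal distance between pin2 and spacer0 below 0.0035 m and z of pin2 in the frame of spacer0 between 0.013 and 0.0195 m and angle between the z axis of pin2 and the z axis of spacer0, either way round below 0.09 rad) or (horizontal distance between pin3 and spacer0 below 0.0035 m and z of pin3 in the frame of spacer0 between 0.013 and 0.0195 m and angle between the z axis of pin3 and the z axis of spacer0, either way round below 0.09 rad)) and horizontal distance between spacer1 and block1 below 0.003 m and angle between the x axis of spacer1 and the x axis of block1, either way round below 0.3 rad and ((horizontal distance between foot0 and spacer1 below 0.0035 m and z of foot0 in the frame of spacer1 between 0.006 and 0.0105 m and angle between the z axis of foot0 and the z axis of spacer1, either way round below 0.05 rad and x of stub0 in the frame of spacer1 below -0.03 m and y of stub0 in the frame of spacer1 between -0.013 and 0.013 m) or (horizontal distance between foot1 and spacer1 below 0.0035 m and z of foot1 in the frame of spacer1 between 0.006 and 0.0105 m and angle between the z axis of foot1 and the z axis of spacer1, either way round below 0.05 rad and x of stub1 in the frame of spacer1 below -0.03 m and y of stub1 in the frame of spacer1 between -0.013 and 0.013 m) or (horizontal distance between foot2 and spacer1 below 0.0035 m and z of foot2 in the frame of spacer1 between 0.006 and 0.0105 m and angle between the z axis of foot2 and the z axis of spacer1, either way round below 0.05 rad and x of stub2 in the frame of spacer1 below -0.03 m and y of stub2 in the frame of spacer1 between -0.013 and 0.013 m)) and ((horizontal distance between pin0 and spacer1 below 0.0035 m and z of pin0 in the frame of spacer1 between 0.013 and 0.0195 m and angle between the z axis of pin0 and the z axis of spacer1, either way round below 0.09 rad) or (horizontal distance between pin1 and spacer1 below 0.0035 m and z of pin1 in the frame of spacer1 between 0.013 and 0.0195 m and angle between the z axis of pin1 and the z axis of spacer1, either way round below 0.09 rad) or (horizontal distance between pin2 and spacer1 below 0.0035 m and z of pin2 in the frame of spacer1 between 0.013 and 0.0195 m and angle between the z axis of pin2 and the z axis of spacer1, either way round below 0.09 rad) or (horizontal distance between pin3 and spacer1 below 0.0035 m and z of pin3 in the frame of spacer1 between 0.013 and 0.0195 m and angle between the z axis of pin3 and the z axis of spacer1, either way round below 0.09 rad)) and horizontal distance between spacer2 and block2 below 0.003 m and angle between the x axis of spacer2 and the x axis of block2, either way round below 0.3 rad and ((horizontal distance between foot0 and spacer2 below 0.0035 m and z of foot0 in the frame of spacer2 between 0.006 and 0.0105 m and angle between the z axis of foot0 and the z axis of spacer2, either way round below 0.05 rad and x of stub0 in the frame of spacer2 below -0.03 m and y of stub0 in the frame of spacer2 between -0.013 and 0.013 m) or (horizontal distance between foot1 and spacer2 below 0.0035 m and z of foot1 in the frame of spacer2 between 0.006 and 0.0105 m and angle between the z axis of foot1 and the z axis of spacer2, either way round below 0.05 rad and x of stub1 in the frame of spacer2 below -0.03 m and y of stub1 in the frame of spacer2 between -0.013 and 0.013 m) or (horizontal distance between foot2 and spacer2 below 0.0035 m and z of foot2 in the frame of spacer2 between 0.006 and 0.0105 m and angle between the z axis of foot2 and the z axis of spacer2, either way round below 0.05 rad and x of stub2 in the frame of spacer2 below -0.03 m and y of stub2 in the frame of spacer2 between -0.013 and 0.013 m)) and ((horizontal distance between pin0 and spacer2 below 0.0035 m and z of pin0 in the frame of spacer2 between 0.013 and 0.0195 m and angle between the z axis of pin0 and the z axis of spacer2, either way round below 0.09 rad) or (horizontal distance between pin1 and spacer2 below 0.0035 m and z of pin1 in the frame of spacer2 between 0.013 and 0.0195 m and angle between the z axis of pin1 and the z axis of spacer2, either way round below 0.09 rad) or (horizontal distance between pin2 and spacer2 below 0.0035 m and z of pin2 in the frame of spacer2 between 0.013 and 0.0195 m and angle between the z axis of pin2 and the z axis of spacer2, either way round below 0.09 rad) or (horizontal distance between pin3 and spacer2 below 0.0035 m and z of pin3 in the frame of spacer2 between 0.013 and 0.0195 m and angle between the z axis of pin3 and the z axis of spacer2, either way round below 0.09 rad))); the robot touches nothing.
It fails at once if a chisel is pulled out of the rack (distance of any of chisel0, chisel1 from where it was at the start of the episode above 0.04 m).
It fails at once if a bystander (can, cup, hammer) is shoved more than 5 cm, or the can or cup knocked over (distance of any of can, jar, hammer from where it was at the start of the episode above 0.05 m or angle between any of can, jar's own z axis and vertical above 0.6 rad).
Of spacer0, spacer1, spacer2 only 2 to 3 are there at a start; the rules pass over those that are not, and their reading is None.
At some moment in a run one of foot0, foot1, foot2 may be knocked a few centimetres aside while the robot is not near it.
Once in a run the grip may slacken for a moment while it holds something.
It also fails if it takes over 210 s, if anything falls off the work surface, if the arm or the gripper's body presses on something with over 40 N, if the wrist force passes 120 N, or if a joint passes its speed limit or range.

## Working session

There is one attempt and no reset: what is moved stays moved. The work goes in short steps, Python scripts to look and compute and a tool call to move; the robot and the scene stay as the last step left them, time stands still between calls to the robot, and variables do not carry over. Pictures are saved under pics/ and viewed, about 12 in all and at most 16, crops included, and the job is handed in when it is done.

Besides the shell and the picture viewer there is one more tool, called after "Request:" as a command line: name --argument value ..., lists and objects as JSON in quotes. carry_out: Moves the arm, as the interface text tells. Its arguments: {"type":"object","properties":{"commands":{"type":"array","items":{"type":"array","items":{"type":"array","items":{"type":"number"}}}},"grip_force":{"type":"number"}},"required":["commands"]}

```bash
ls; mkdir -p pics
python3 - <<'E'
from bench import r, viewer
import cv2
for n in("scene","top"):
    im=viewer.snapshot(n); cv2.imwrite(f"pics/{n}0.png",im[:,:,::-1]); c=viewer.calibration(n); print(n,c)
print(r.sense())
E
```

```text
pics
scene {'camera_matrix': array([[473.61724049,   0.        , 280.84702324],
       [  0.        , 473.61724049, 214.12251565],
       [  0.        ,   0.        ,   1.        ]]), 'rvec': array([ 1.32215322,  2.26882344, -0.90291849]), 'tvec': array([ 291.88944717, -284.40858107, 1447.90531309])}
top {'camera_matrix': array([[412.45261645,   0.        , 277.12787674],
       [  0.        , 412.45261645, 213.76633561],
       [  0.        ,   0.        ,   1.        ]]), 'rvec': array([ 2.17399568, -2.17990761,  0.08397804]), 'tvec': array([ -17.35771678,  573.78223821, 1190.2302792 ])}
{'time': 0.1, 'joint_pos': array([ 6.68410716e+01,  7.51165372e+00,  8.53223282e+01,  1.09187836e-03,
        8.72623382e+01, -4.89231590e+00]), 'qd': array([ 0.03589455, -0.11714895, -0.19748633, -0.02590974,  0.01229572,
       -0.08658073]), 'joint_efforts': array([ 2.15638800e-03, -5.70939231e+01, -5.01950812e+01, -1.43592683e-05,
        7.89251615e-03, -2.23262134e-05]), 'tool_pos': array([187.84649999, 569.35075815, 249.34703206]), 'tcp_rot': array([-1.79904124e+02, -9.30107033e-03,  1.61733327e+02]), 'ft_force': array([ 0.25488369, -0.82017075, -0.20200793]), 'wrist_torque': array([ 0.00263458, -0.00305525,  0.02431429]), 'finger_gap': 85.72667970149907}
```

```bash
cd pics; python3 -c "
import cv2
for n in('top','scene'):
    im=cv2.imread(n+'0.png'); cv2.imwrite(n+'0b.png',cv2.resize(im,(800,600),interpolation=cv2.INTER_CUBIC))"
```

```text
(no output)
```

View pics/top0b.png

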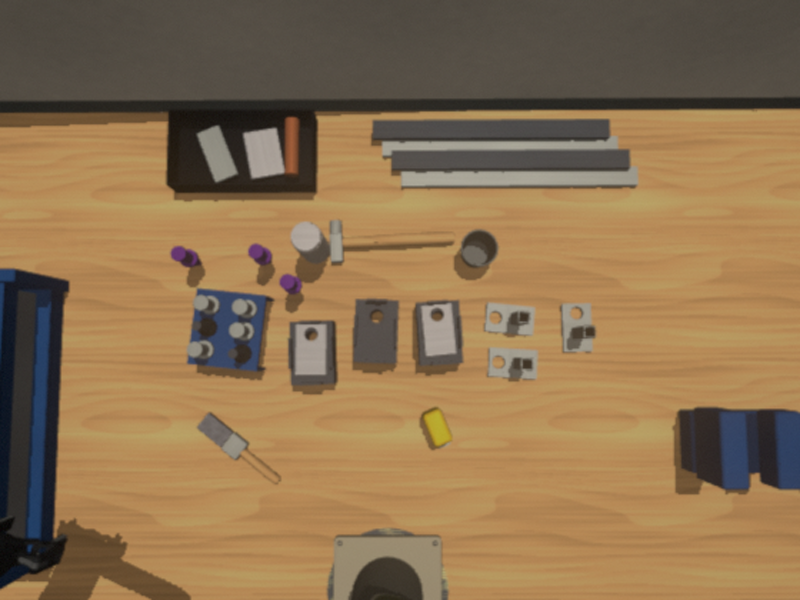

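View pics/scene0b.png

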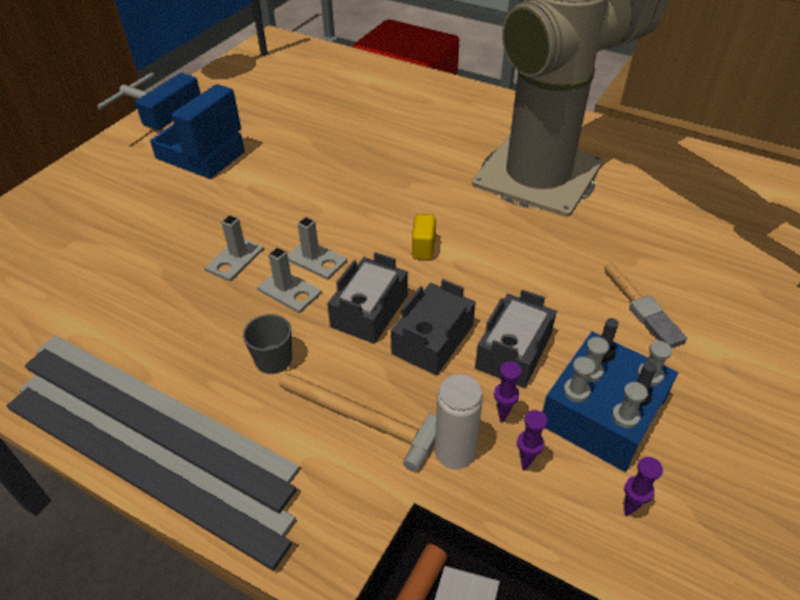

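The top view shows the rack at (228,330) with four grey-headed pins at (206,302), (243,308), (240,330) and (200,350). The dark chisels are at (206,327) and (240,352), and the purple pins to the upper side are decoys. The left block (313,352) and right block (438,333) carry spacers, and the middle block (376,333) is empty. The feet are at (510,319), (512,363) and (577,328).

```bash
cat > h.py <<'E'
from bench import r, viewer
import numpy as np, cv2
from scipy.spatial.transform import Rotation as Ro
def rays(c,uv,fish=False):
    K=c["camera_matrix"]; R=cv2.Rodrigues(np.array(c["rvec"]))[0]; t=np.array(c["tvec"]).ravel()
    uv=np.atleast_2d(np.float64(uv)); x=(uv-K[:2,2])/[K[0,0],K[1,1]]
    if fish:
        th=np.linalg.norm(x,axis=1,keepdims=True)+1e-12
        d=np.hstack([x/th*np.sin(th),np.cos(th)])
    else: d=np.hstack([x,np.ones((len(x),1))])
    return -R.T@t, d@R
def onplane(c,uv,z,fish=False):
    o,d=rays(c,uv,fish); return o+d*((z-o[2])/d[:,2:3])
def project(c,P,fish=False):
    K=c["camera_matrix"]; R=cv2.Rodrigues(np.array(c["rvec"]))[0]; t=np.array(c["tvec"]).ravel()
    p=np.atleast_2d(P)@R.T+t
    if fish:
        rr=np.linalg.norm(p[:,:2],axis=1,keepdims=True)+1e-12
        x=p[:,:2]/rr*np.arctan2(rr,p[:,2:3])
    else: x=p[:,:2]/p[:,2:3]
    return x*[K[0,0],K[1,1]]+K[:2,2]
def pose():
    s=r.sense(); return np.array(s["tool_pos"]),Ro.from_euler("xyz",s["tcp_rot"],degrees=True)
def go(p,yaw):
    """shift,turn (tool axes) from measured pose to tool-down pose; yaw = world dir of tool y modulo 180"""
    p0,R0=pose()
    best=None
    for k in (0,180):
        # tool y world = (cos yaw, sin yaw); R=Rz(a)Rx(180): y-> Rz(a)(0,-1,0)
        R=Ro.from_euler("xyz",[180,0,yaw+90+k],degrees=True)
        t=(R0.inv()*R).as_rotvec(degrees=True)
        if best is None or np.linalg.norm(t)<np.linalg.norm(best): best=t
    print("shift",np.round(R0.inv().apply(np.array(p)-p0),1),"turn",np.round(best,1))
def st():
    s=r.sense(); print({k:np.round(s[k],1) for k in("time","tool_pos","tcp_rot","ft_force","finger_gap","joint_pos")})
E
python3 - <<'E'
from h import *
c=viewer.calibration("top")
f=lambda n,pts,z:print(n,np.round(onplane(c,np.array(pts)*0.7,z)[:,:2]).tolist())
f("pins",[(206,302),(243,308),(240,330),(200,350)],137)
f("chis",[(206,327),(240,352)],143)
f("rackcorners",[(194,289),(270,297),(188,362),(262,373)],75)
f("holes",[(311,334),(376,315),(437,314)],68)
f("blocks",[(291,320),(335,322),(336,382),(293,384),(417,304),(459,301),(463,362),(421,367)],80)
f("feetholes",[(495,317),(498,361),(577,313)],8)
f("stubs",[(523,318),(527,363),(591,332)],88)
f("can jar",[(308,234),(480,243)],100)
E
```

```text
pins [[572.0, 336.0], [560.0, 266.0], [519.0, 271.0], [482.0, 345.0]]
chis [[525.0, 333.0], [478.0, 269.0]]
rackcorners [[603.0, 381.0], [587.0, 230.0], [459.0, 389.0], [438.0, 243.0]]
holes [[514.0, 149.0], [551.0, 20.0], [553.0, -101.0]]
blocks [[541.0, 187.0], [537.0, 100.0], [420.0, 98.0], [416.0, 181.0], [572.0, -61.0], [577.0, -143.0], [458.0, -150.0], [449.0, -68.0]]
feetholes [[550.0, -225.0], [459.0, -230.0], [558.0, -396.0]]
stubs [[543.0, -266.0], [456.0, -272.0], [516.0, -398.0]]
can jar [[708.0, 152.0], [689.0, -183.0]]
```

Run:
```python
from h import *
go([480,30,330],90)
c=viewer.calibration("wrist"); print(c, rays(c,[280,210],True))
```

```text
shift [-446.5 -420.7  -80. ] turn [ -0.1  -0.  -18.3]
{'camera_matrix': array([[325.1922621 ,   0.        , 273.98145608],
       [  0.        , 325.1922621 , 207.50856516],
       [  0.        ,   0.        ,   1.        ]]), 'rvec': array([-2.34212999, -1.6932383 , -0.25065747]), 'tvec': array([-598.21375102,  -36.89081807,  379.63678086])} (array([116.16491542, 592.26895172, 372.91810228]), array([[ 0.28933422, -0.0777154 , -0.95406814]]))
```

Request:
carry_out --commands '[[[85, -60, -56, -30, 0, 0, -4], [85, -112, -105, -80, 0, 0, -8], [85, -156, -147, -80, 0, 0, -12], [85, -200, -189, -80, 0, 0, -16], [85, -244, -231, -80, 0, 0, -18.3]]]'

```text
time: 0.72
tool_pos: [329.6, 306.5, 329.0]
tcp_rot: [180.0, 0.0, -179.8]
ft_force: [1.0, -0.3, -0.7]
finger_gap: 84.8
```

Run:
```python
from h import *
st(); go([480,30,330],90)
```

```text
{'time': np.float64(0.7), 'tool_pos': array([329.6, 306.5, 329. ]), 'tcp_rot': array([ 180. ,    0. , -179.8]), 'ft_force': array([ 1. , -0.3, -0.7]), 'finger_gap': np.float64(84.8), 'joint_pos': array([ 36.4, -17.3, 100.5,  -0. ,  96.8, -53.8])}
shift [-149.6 -277.    -0.9] turn [0.  0.  0.2]
```

Request:
carry_out --commands '[[[85, -28, -55, 0, 0, 0, 0], [85, -56, -110, 0, 0, 0, 0], [85, -84, -165, 0, 0, 0, 0], [85, -112, -220, 0, 0, 0, 0], [85, -140, -275, 0, 0, 0, 0]]]'

```text
time: 1.35
tool_pos: [469.6, 31.3, 328.5]
tcp_rot: [180.0, -0.0, -180.0]
ft_force: [0.9, 1.2, -1.1]
finger_gap: 85.5
```

Run:
```python
from h import *
st(); c=viewer.calibration("wrist"); np.save("c1.npy",c,allow_pickle=True)
im=viewer.snapshot("wrist"); cv2.imwrite("pics/w1.png",im[:,:,::-1]); cv2.imwrite("pics/w1b.png",cv2.resize(im,(800,600),interpolation=cv2.INTER_CUBIC)[:,:,::-1])
```

```text
{'time': np.float64(1.4), 'tool_pos': array([469.6,  31.3, 328.5]), 'tcp_rot': array([ 180.,   -0., -180.]), 'ft_force': array([ 0.9,  1.2, -1.1]), 'finger_gap': np.float64(85.5), 'joint_pos': array([ -2.4, -13.9,  97.8,   0. ,  96.1, -92.5])}
```

View pics/w1b.png

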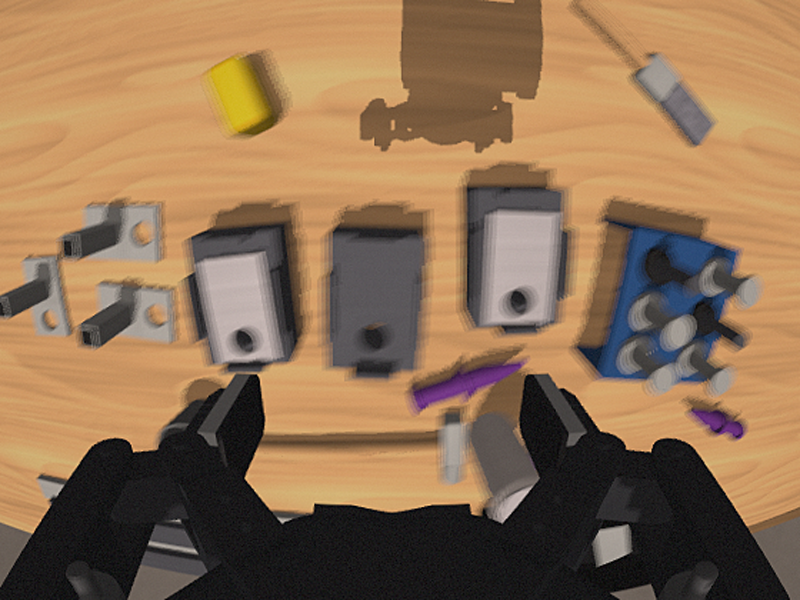

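The wrist view shows left to right: three feet, block with spacer, empty block, block with spacer, and rack. It is blurred by motion, so I'll retake it still and measure.

```bash
cat >> h.py <<'E'
def ortho(im,c,cx,cy,z,w=180,h=180,s=2.0):
    """world-aligned rectified patch: up=+x world, left=+y; s px/mm"""
    W,H=int(w*s),int(h*s); u,v=np.meshgrid(np.arange(W),np.arange(H))
    X=cx+h/2-v/s; Y=cy+w/2-u/s
    uv=project(c,np.stack([X,Y,np.full_like(X,z)],-1).reshape(-1,3),True).astype(np.float32)
    return cv2.remap(im,uv[:,0].reshape(H,W),uv[:,1].reshape(H,W),cv2.INTER_LINEAR)
E
python3 - <<'E'
from h import *
p0=pose()[0]
c=viewer.calibration("wrist"); np.save("c1.npy",c,allow_pickle=True)
im=viewer.snapshot("wrist")[:,:,::-1].copy(); cv2.imwrite("pics/w2.png",im); print(p0,pose()[0])
a=[ortho(im,c,x,y,68) for x,y in((475,145),(510,20),(510,-105))]
a.append(ortho(im,c,515,305,75))
cv2.imwrite("pics/o2.png",np.vstack([np.hstack(a[:2]),np.hstack(a[2:])])[:600*2].copy() if 0 else cv2.resize(np.vstack([np.hstack(a[:2]),np.hstack(a[2:])]),(600,600),interpolation=cv2.INTER_AREA))
for n,(A,(cx,cy)) in enumerate(zip((a[0],a[2]),((475,145),(510,-105)))):
    m=(cv2.cvtColor(A,cv2.COLOR_BGR2GRAY)>120)&(cv2.cvtColor(A,cv2.COLOR_BGR2HSV)[:,:,1]<50)
    m=m.astype(np.uint8)*255
    cs,h=cv2.findContours(m,cv2.RETR_CCOMP,cv2.CHAIN_APPROX_NONE)
    for k,q in enumerate(cs):
        if cv2.contourArea(q)>800:
            (u,v),(w,hh),an=cv2.minAreaRect(q); print(n,"hole" if h[0][k][3]>=0 else "outer", "xy",cx+90-v/2,cy+90-u/2,"size",w/2,hh/2,"ang",an,cv2.contourArea(q)/4)
E
```

```text
[471.6554233   24.98692998 327.85013397] [470.40782098  28.09298541 327.73209042]
0 outer xy 483.75000762939453 149.75 size 60.49999237060547 100.49998474121094 ang -0.0 5956.125
0 hole xy 513.375 149.12499237060547 size 26.870054244995117 26.516502380371094 ang 45.0 561.875
1 outer xy 448.25 -185.5 size 51.5 18.0 ang 90.0 611.875
1 outer xy 528.1807556152344 -185.584716796875 size 22.927730560302734 51.47512435913086 ang 5.572197437286377 719.0
1 outer xy 521.6270523071289 -102.89755249023438 size 100.67573547363281 60.93054962158203 ang 84.80557250976562 5968.25
1 hole xy 551.25 -100.0 size 26.0 26.5 ang 0.0 553.75
```

View pics/o2.png

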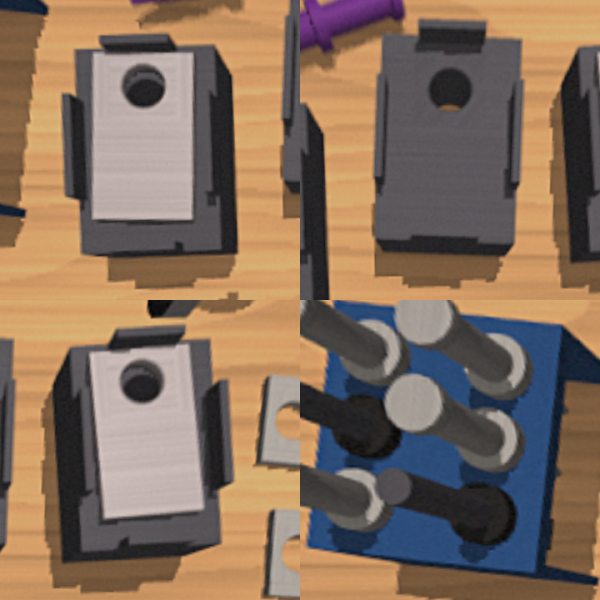

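The spacer plates measure 100.5 x 60.5 mm as they should, with holes near (513,149) and (551,-100). The arm was still settling, so I'll hold and remeasure, including the block holes and rack.

Request:
carry_out --commands '[[[85, 0, 0, 0, 0, 0, 0], [85, 0, 0, 0, 0, 0, 0], [85, 0, 0, 0, 0, 0, 0], [85, 0, 0, 0, 0, 0, 0], [85, 0, 0, 0, 0, 0, 0]]]'

```text
time: 2.08
tool_pos: [469.1, 33.8, 328.8]
tcp_rot: [-180.0, 0.0, -179.9]
ft_force: [1.0, -0.3, 0.2]
finger_gap: 85.2
```

Run:
```python
from h import *
p0=pose()[0]
c=viewer.calibration("wrist"); np.save("c3.npy",c,allow_pickle=True)
im=viewer.snapshot("wrist")[:,:,::-1].copy(); cv2.imwrite("pics/w3.png",im); print(p0,pose()[0])
C=((475,145),(510,-105)); a=[ortho(im,c,x,y,68) for x,y in C]
for n,(A,(cx,cy)) in enumerate(zip(a,C)):
    m=(cv2.cvtColor(A,cv2.COLOR_BGR2GRAY)>120)&(cv2.cvtColor(A,cv2.COLOR_BGR2HSV)[:,:,1]<50)
    cs,h=cv2.findContours(m.astype(np.uint8)*255,cv2.RETR_CCOMP,cv2.CHAIN_APPROX_NONE)
    for k,q in enumerate(cs):
        if cv2.contourArea(q)>1800:
            (u,v),(w,hh),an=cv2.minAreaRect(q); print(n,"hole" if h[0][k][3]>=0 else "outer", "xy",cx+90-v/2,cy+90-u/2,"size",w/2,hh/2,"ang",an)
b=[ortho(im,c,x,y,60,150,150,2.66) for x,y in ((475,145),(510,-105))]+[ortho(im,c,520,305,75,150,150,2.66)]
b=[cv2.resize(np.clip(x.astype(float)*(2.2 if i<2 else 1.3),0,255).astype(np.uint8),(400,400)) for i,x in enumerate(b)]
cv2.imwrite("pics/o3.png",np.hstack(b[:2]))
cv2.imwrite("pics/o3r.png",b[2])
# rack blue at z=75
A=ortho(im,c,515,305,75,200,200); hsv=cv2.cvtColor(A,cv2.COLOR_BGR2HSV)
```

```text
[469.10601238  33.81083457 328.80914613] [469.12872245  33.68258003 328.78570464]
0 outer xy 484.0 149.25 size 100.0 60.5 ang 90.0
0 hole xy 513.75 148.75 size 26.5 26.5 ang 0.0
1 outer xy 448.4834289550781 -186.56491088867188 size 18.63210678100586 52.05952453613281 ang 3.012787342071533
1 outer xy 528.4373397827148 -185.30166625976562 size 23.372968673706055 51.54113006591797 ang 5.492324352264404
1 outer xy 522.3184204101562 -103.32445526123047 size 100.93242645263672 61.048152923583984 ang 84.72611236572266
1 hole xy 551.75 -100.25 size 26.5 26.5 ang 0.0
```

View pics/o3.png

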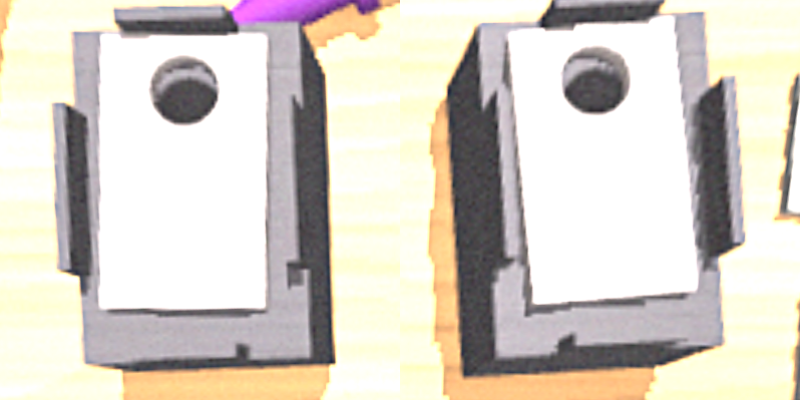

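Sizes check: block tops read about 85 x 124 mm. The block holes come out near (507.6,149.0), yaw 2°, and (546,-103), yaw 3.4°. That makes both spacers about 6 mm out of line, within the stated 4–9 mm. Next I go to the feet.

Run:
```python
from h import *
go([480,-330,290],90)
```

```text
shift [ -10.4 -363.7   38.8] turn [0.  0.  0.1]
```

Request:
carry_out --commands '[[[85, -2, 58, 8, 0, 0, 0], [85, -4, 116, 16, 0, 0, 0], [85, -6, 174, 24, 0, 0, 0], [85, -8, 232, 32, 0, 0, 0], [85, -10, 290, 38, 0, 0, 0]]]'

```text
time: 2.75
tool_pos: [478.7, 325.3, 290.4]
tcp_rot: [-180.0, 0.0, -180.0]
ft_force: [2.1, -0.1, -0.3]
finger_gap: 85.3
```

Request:
carry_out --commands '[[[50, -1, 50, 0, 0, 0, 0], [50, -1, 74, 0, 0, 0, 0], [50, -1, 74, 0, 0, 0, 0], [50, -1, 74, 0, 0, 0, 0], [50, -1, 74, 0, 0, 0, 0]]]'

```text
time: 3.38
tool_pos: [480.3, 396.3, 291.0]
tcp_rot: [-180.0, 0.0, 180.0]
ft_force: [0.1, -0.4, -0.8]
finger_gap: 49.7
```

Run:
```python
from h import *
st(); p0=pose()[0]
c=viewer.calibration("wrist"); np.save("c4.npy",c,allow_pickle=True)
im=viewer.snapshot("wrist")[:,:,::-1].copy(); cv2.imwrite("pics/w4.png",im); print(p0,pose()[0])
a=ortho(im,c,505,-310,8,260,200,2); cv2.imwrite("pics/o4.png",a)
```

```text
{'time': np.float64(3.4), 'tool_pos': array([480.3, 396.3, 291. ]), 'tcp_rot': array([-180.,    0.,  180.]), 'ft_force': array([ 0.1, -0.4, -0.8]), 'finger_gap': np.float64(49.7), 'joint_pos': array([ 34.8,  10.2,  78. ,  -0. ,  91.7, -55.1])}
[480.29542418 396.31713125 290.95612604] [480.34433428 396.34303168 290.98819288]
```

View pics/o4.png

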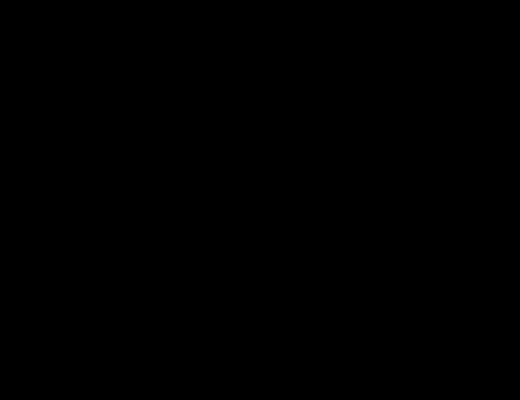

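I flipped the y sign and went to +y. It was harmless: I'm high above the rack side. Since I'm here, I'll measure the rack.

Run:
```python
from h import *
c=np.load("c4.npy",allow_pickle=True).item(); im=cv2.imread("pics/w4.png")
a=ortho(im,c,515,305,75,180,200,2); cv2.imwrite("pics/o5.png",np.hstack([a,ortho(im,c,515,305,137,180,200,2)]))
go([480,-330,290],90)
```

```text
shift [-2.000e-01 -7.263e+02  1.000e+00] turn [ 0.  0. -0.]
```

View pics/o5.png

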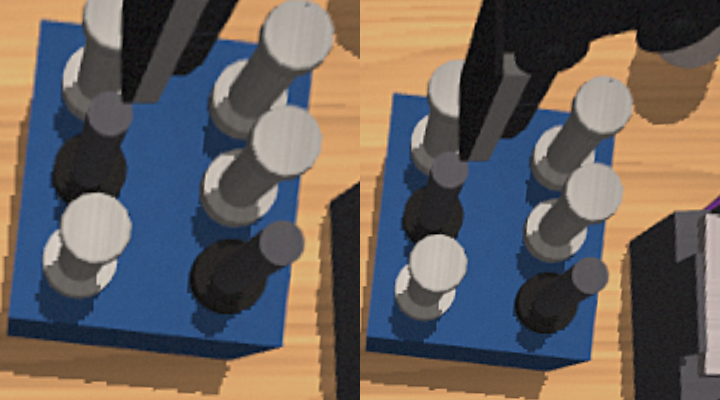

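The rack view shows bright headed pins at (603,104), (594,192), (438,262) and (448,85) in the right panel, and black headless chisels at (450,170) and (590,275). The rack reads 137 x 150 mm, centre (523,314), yaw about -5.8°. The chosen pins are at (563,273) and (519,277.5), with row spacing measuring 44 mm as it should. Now to the feet.

Request:
carry_out --commands '[[[50, 0, -60, 0, 0, 0, 0], [50, 0, -120, 0, 0, 0, 0], [50, 0, -180, 0, 0, 0, 0], [50, 0, -240, 0, 0, 0, 0], [50, 0, -300, 0, 0, 0, 0]]]'

```text
time: 4.05
tool_pos: [479.8, 94.9, 291.1]
tcp_rot: [-180.0, 0.1, 180.0]
ft_force: [1.3, -0.3, -0.3]
finger_gap: 49.9
```

Request:
carry_out --commands '[[[50, 0, -60, 0, 0, 0, 0], [50, 0, -120, 0, 0, 0, 0], [50, 0, -180, 0, 0, 0, 0], [50, 0, -240, 0, 0, 0, 0], [50, 0, -300, 0, 0, 0, 0]]]'

```text
time: 4.68
tool_pos: [479.6, -205.2, 291.3]
tcp_rot: [-180.0, 0.1, 180.0]
ft_force: [0.1, 1.1, 0.0]
finger_gap: 49.9
```

Request:
carry_out --commands '[[[50, 0, -60, 0, 0, 0, 0], [50, 0, -126, 0, 0, 0, 0], [50, 0, -126, 0, 0, 0, 0], [50, 0, -126, 0, 0, 0, 0], [50, 0, -126, 0, 0, 0, 0]]]'

```text
time: 5.3
tool_pos: [480.5, -327.6, 291.1]
tcp_rot: [180.0, 0.0, -179.9]
ft_force: [-0.4, 0.2, 0.1]
finger_gap: 50.3
```

Run:
```python
from h import *
st(); p0=pose()[0]
c=viewer.calibration("wrist"); np.save("c5.npy",c,allow_pickle=True)
im=viewer.snapshot("wrist")[:,:,::-1].copy(); cv2.imwrite("pics/w5.png",im); print(p0,pose()[0])
a=ortho(im,c,505,-310,8,260,160,2); b=ortho(im,c,505,-310,88,260,140,2); cv2.imwrite("pics/o6.png",np.vstack([a,b]))
```

```text
{'time': np.float64(5.3), 'tool_pos': array([ 480.5, -327.6,  291.1]), 'tcp_rot': array([ 180. ,    0. , -179.9]), 'ft_force': array([-0.4,  0.2,  0.1]), 'finger_gap': np.float64(50.3), 'joint_pos': array([ -39.3,    3.8,   84.9,    0. ,   91.2, -129.4])}
[ 480.51741983 -327.64289357  291.05907538] [ 480.62619492 -327.48685086  291.13466737]
```

View pics/o6.png

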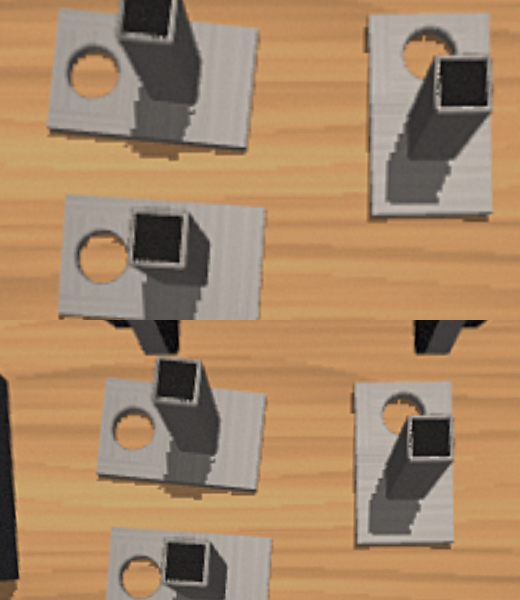

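Foot C's stub top is at bottom-panel (431,437) → (516.5,-395.5), yaw 0.8°. Foot A's stub is at (178,381) → (544.5,-269), yaw 84.2°. The stub–hole distances are 42 mm, as they should be. I'll grasp foot C.

Request:
carry_out --commands '[[[50, -18, -34, 40, 0, 0, -0.8], [50, -36, -68, 80, 0, 0, -0.8], [50, -36, -68, 125, 0, 0, -0.8], [50, -36, -68, 165, 0, 0, -0.8], [50, -36, -68, 165, 0, 0, -0.8]]]'

```text
time: 5.98
tool_pos: [514.7, -393.5, 121.6]
tcp_rot: [179.7, -0.3, -179.1]
ft_force: [-0.3, 0.4, 0.1]
finger_gap: 49.9
```

Run:
```python
from h import *
st(); go([516.5,-395.5,58],90.8)
c=viewer.calibration("wrist"); im=viewer.snapshot("wrist")[:,:,::-1].copy()
cv2.imwrite("pics/o7.png",np.hstack([ortho(im,c,510,-395,88,110,110,3),ortho(im,c,510,-395,8,110,110,3)]))
```

```text
{'time': np.float64(6.0), 'tool_pos': array([ 514.7, -393.5,  121.6]), 'tcp_rot': array([ 179.7,   -0.3, -179.1]), 'ft_force': array([-0.3,  0.4,  0.1]), 'finger_gap': np.float64(49.9), 'joint_pos': array([ -41.9,   20.3,   84.1,    0. ,   76.1, -132.9])}
shift [-2.2 -2.3 63.5] turn [ 0.3 -0.3  0.1]
```

View pics/o7.png

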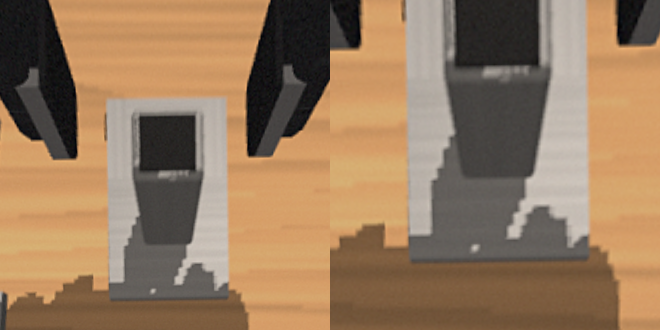

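The stub is centred between the fingers, with its top at (167,142) → (517.7,-395.7). Descending and closing.

Request:
carry_out --commands '[[[50, -2.6, -2.3, 32, 0, 0, 0], [50, -2.6, -2.3, 63, 0, 0, 0], [50, -2.6, -2.3, 63, 0, 0, 0], [15, -2.6, -2.3, 63, 0, 0, 0], [15, -2.6, -2.3, 63, 0, 0, 0]]]' --grip_force 80

```text
time: 6.65
tool_pos: [520.8, -400.1, 66.2]
tcp_rot: [-179.8, 0.2, -179.2]
ft_force: [0.5, 1.3, 4.7]
finger_gap: 23.4
```

Request:
carry_out --commands '[[[15, 0, 0, 0, 0, 0, 0], [15, 0, 0, 0, 0, 0, 0], [15, 0, 0, -50, 0, 0, 0], [15, 0, 0, -110, 0, 0, 0], [15, 0, 0, -170, 0, 0, 0]]]'

```text
time: 7.28
tool_pos: [518.8, -398.7, 235.1]
tcp_rot: [-180.0, 0.0, -179.2]
ft_force: [0.0, -0.6, -3.6]
finger_gap: 23.0
```

Run:
```python
from h import *
st()
y=np.radians(2); d=np.array([np.cos(y),np.sin(y)])
print("stub target",np.array([509.6,149])-42*d); go([*(np.array([509.6,149])-42*d),250],92)
```

```text
{'time': np.float64(7.3), 'tool_pos': array([ 518.8, -398.7,  235.1]), 'tcp_rot': array([-180. ,    0. , -179.2]), 'ft_force': array([ 0. , -0.6, -3.6]), 'finger_gap': np.float64(23.0), 'joint_pos': array([ -42. ,   16.2,   76.9,   -0. ,   86.9, -132.9])}
stub target [467.62558527 147.53422114]
shift [ 43.2 546.9 -15.1] turn [-0.   0.  -1.2]
```

Request:
carry_out --commands '[[[15, 5, 60, -15, 0, 0, -1.2], [15, 10, 120, -15, 0, 0, -1.2], [15, 15, 180, -15, 0, 0, -1.2], [15, 20, 240, -15, 0, 0, -1.2], [15, 25, 300, -15, 0, 0, -1.2]]]'

```text
time: 7.9
tool_pos: [489.3, -97.6, 248.6]
tcp_rot: [-180.0, 0.1, -178.0]
ft_force: [0.3, 0.9, -3.4]
finger_gap: 23.3
```

Request:
carry_out --commands '[[[15, 5, 60, 0, 0, 0, 0], [15, 10, 120, 0, 0, 0, 0], [15, 15, 180, 0, 0, 0, 0], [15, 18, 246, 0, 0, 0, 0], [15, 18, 246, 0, 0, 0, 0]]]'

```text
time: 8.52
tool_pos: [462.1, 149.9, 248.6]
tcp_rot: [179.9, 0.1, -177.6]
ft_force: [-0.6, -1.0, -4.6]
finger_gap: 22.9
```

Request:
carry_out --commands '[[[15, 0, 0, 0, 0, 0, 0], [15, 0, 0, 0, 0, 0, 0], [15, 0, 0, 0, 0, 0, 0], [15, 0, 0, 0, 0, 0, 0]]]'

```text
time: 9.02
tool_pos: [463.2, 145.0, 247.7]
tcp_rot: [-180.0, 0.0, -178.1]
ft_force: [0.8, 0.4, -3.8]
finger_gap: 23.0
```

Run:
```python
from h import *
st(); go([467.6,147.5,160],92)
c=viewer.calibration("wrist"); im=viewer.snapshot("wrist")[:,:,::-1].copy(); cv2.imwrite("pics/w8.png",im); np.save("c8.npy",c,allow_pickle=True)
cv2.imwrite("pics/w8b.png",cv2.resize(im[100:360,120:470],(700,520),interpolation=cv2.INTER_CUBIC))
```

```text
{'time': np.float64(9.0), 'tool_pos': array([463.2, 145. , 247.7]), 'tcp_rot': array([-180. ,    0. , -178.1]), 'ft_force': array([ 0.8,  0.4, -3.8]), 'finger_gap': np.float64(23.0), 'joint_pos': array([ 11.3, -10.5, 103.2,  -0. ,  87.3, -80.6])}
shift [-4.4  2.4 87.7] turn [-0.   0.  -0.1]
```

View pics/w8b.png

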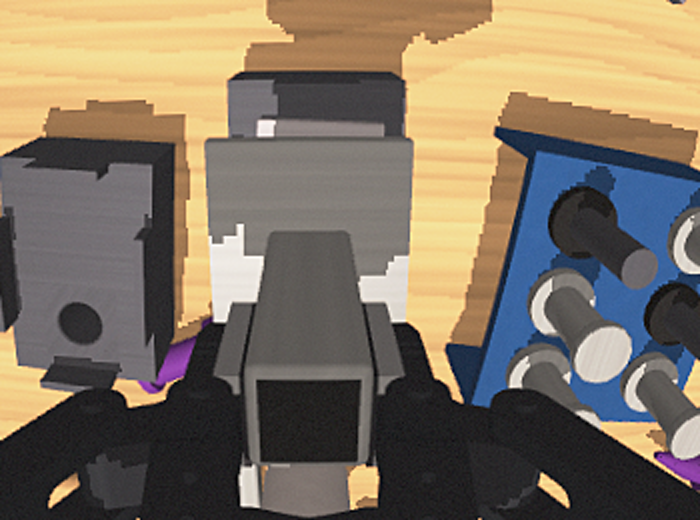

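Run:
```python
from h import *
c=np.load("c8.npy",allow_pickle=True).item()
e=np.array([(205,140),(413,138)])/2+[120,100]; s=np.array([(250,378),(368,378)])/2+[120,100]
for z in (185,190,195,200,205,210):
    P=onplane(c,e,z,True); print(z,np.linalg.norm(P[0]-P[1]).round(1),P.mean(0).round(1), np.degrees(np.arctan2(*(P[0]-P[1])[:2])).round(1))
for z in (275,280,285,290):
    P=onplane(c,s,z,True); print(z,np.linalg.norm(P[0]-P[1]).round(1),P.mean(0).round(1))
```

```text
185 60.9 [421.3 143.3 185. ] 177.5
190 59.3 [420.4 143.3 190. ] 177.5
195 57.6 [419.5 143.2 195. ] 177.5
200 56.0 [418.6 143.2 200. ] 177.5
205 54.4 [417.7 143.1 205. ] 177.5
210 52.7 [416.8 143.1 210. ] 177.5
275 20.3 [446.4 144.  275. ]
280 19.2 [443.4 143.9 280. ]
285 18.2 [440.3 143.8 285. ]
290 17.1 [437.3 143.7 290. ]
```

Request:
carry_out --commands '[[[15, -7, 2.3, 40, 0, 0, 0], [15, -7, 2.3, 80, 0, 0, 0], [15, -7, 2.3, 96, 0, 0, 0], [15, -7, 2.3, 96, 0, 0, 0], [15, -7, 2.3, 96, 0, 0, 0]]]'

```text
time: 9.7
tool_pos: [471.1, 148.6, 153.6]
tcp_rot: [180.0, 0.2, -178.0]
ft_force: [1.9, 0.8, -2.9]
finger_gap: 23.0
```

Request:
carry_out --commands '[[[15, 0, 0, 0, 0, 0, 0], [15, 0, 0, 0, 0, 0, 0], [15, 0, 0, 0, 0, 0, 0]]]'

```text
time: 10.07
tool_pos: [470.2, 148.5, 152.2]
tcp_rot: [180.0, 0.0, -178.0]
ft_force: [-0.6, 1.0, -3.5]
finger_gap: 22.8
```

Run:
```python
from h import *
st()
c=viewer.calibration("wrist"); im=viewer.snapshot("wrist")[:,:,::-1].copy(); cv2.imwrite("pics/w9.png",im); np.save("c9.npy",c,allow_pickle=True)
cv2.imwrite("pics/w9b.png",cv2.resize(im[80:300,150:410],(780,660)[:2],interpolation=cv2.INTER_CUBIC)[:600])
```

```text
{'time': np.float64(10.1), 'tool_pos': array([470.2, 148.5, 152.2]), 'tcp_rot': array([ 180.,    0., -178.]), 'ft_force': array([-0.6,  1. , -3.5]), 'finger_gap': np.float64(22.8), 'joint_pos': array([ 11.6,  -5.3, 108.6,  -0. ,  76.6, -80.5])}
```

View pics/w9b.png

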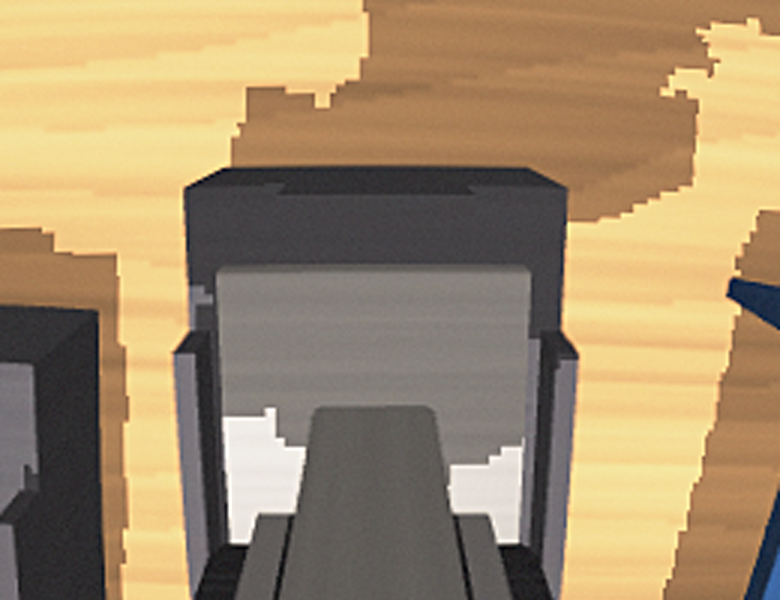

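Run:
```python
from h import *
c=np.load("c9.npy",allow_pickle=True).item()
f=lambda l:np.array(l)/3+[150,80]
for n,l,z in(("plate",[(217,270),(532,268)],92),("plate",[(217,270),(532,268)],88),("block",[(187,188),(567,188)],60),("blockbot",[(222,170),(530,168)],0)):
    P=onplane(c,f(l),z,True); print(n,z,np.linalg.norm(P[0]-P[1]).round(1),P.mean(0).round(1),(np.degrees(np.arctan2(*(P[0]-P[1])[:2]))-180).round(1))
```

```text
plate 92 60.7 [427.9 146.9  92. ] -2.4
plate 88 62.0 [428.6 147.   88. ] -2.4
block 60 84.9 [415.1 147.2  60. ] -2.1
blockbot 0 87.3 [415.6 147.2   0. ] -2.4
```

Request:
carry_out --commands '[[[15, -2, 0.3, 6, 0, 0, 0], [15, -2, 0.3, 13, 0, 0, 0], [15, -2, 0.3, 19, 0, 0, 0], [15, -2, 0.3, 21, 0, 0, 0], [15, -2, 0.3, 22, 0, 0, 0]]]'

```text
time: 10.75
tool_pos: [473.9, 149.4, 134.0]
tcp_rot: [179.9, 0.3, -178.0]
ft_force: [-12.7, -2.4, 34.4]
finger_gap: 23.2
```

Request:
carry_out --commands '[[[15, 0, 0, 0.6, 0, 0, 0], [15, 0, 0, 1.2, 0, 0, 0], [15, 0, 0, 1.2, 0, 0, 0], [15, 0, 0, 1.2, 0, 0, 0]]]'

```text
time: 11.25
tool_pos: [474.5, 149.5, 134.0]
tcp_rot: [179.9, 0.4, -178.0]
ft_force: [-13.0, -2.9, 36.4]
finger_gap: 22.7
```

The grasp height was 65–66 mm at the pick, so contact at TCP z 134 means the plate is on the spacer (68). I relieve and release.

Request:
carry_out --commands '[[[15, 0.5, 0, -2, 0, 0, 0], [15, 1, 0, -3, 0, 0, 0], [40, 1, 0, -3, 0, 0, 0], [40, 1, 0, -3, 0, 0, 0], [40, 1, 0, -3, 0, 0, 0]]]'

```text
time: 11.88
tool_pos: [470.5, 148.7, 131.0]
tcp_rot: [-180.0, -0.1, -178.0]
ft_force: [-0.6, -0.2, 0.5]
finger_gap: 40.1
```

Request:
carry_out --commands '[[[45, 0, 0, -50, 0, 0, 0], [45, 0, 0, -110, 0, 0, 0], [45, 40, 0, -160, 0, 0, 0], [45, 40, 0, -160, 0, 0, 0], [45, 40, 0, -160, 0, 0, 0]]]'

```text
time: 12.5
tool_pos: [430.9, 147.4, 291.2]
tcp_rot: [-180.0, 0.0, -178.0]
ft_force: [-0.3, -0.3, -0.5]
finger_gap: 45.1
```

Run:
```python
from h import *
st()
c=viewer.calibration("wrist"); im=viewer.snapshot("wrist")[:,:,::-1].copy(); cv2.imwrite("pics/w10.png",im); np.save("c10.npy",c,allow_pickle=True)
cv2.imwrite("pics/o10.png",np.hstack([ortho(im,c,475,147,76,140,150,2.6),ortho(im,c,475,147,156,140,150,2.6)]))
```

```text
{'time': np.float64(12.5), 'tool_pos': array([430.9, 147.4, 291.2]), 'tcp_rot': array([-180.,    0., -178.]), 'ft_force': array([-0.3, -0.3, -0.5]), 'finger_gap': np.float64(45.1), 'joint_pos': array([ 12.4, -16.2, 103.6,  -0. ,  92.7, -79.6])}
```

View pics/o10.png

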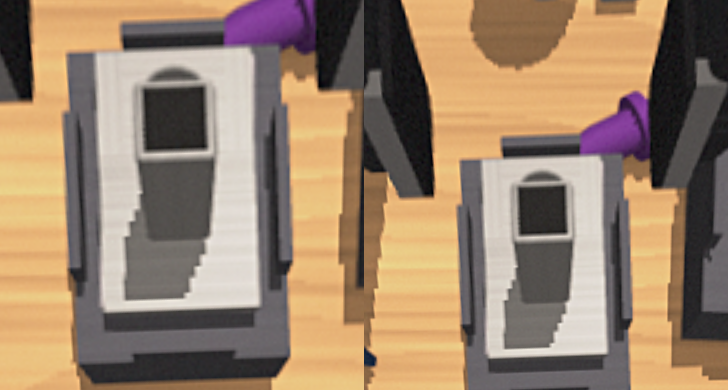

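The foot lies flat in the nest: 100 mm long at the z=76 plane, hole near (511,150), yaw about 2.3°. Now the pin at (519,277.5): hover first, check, then grasp.

Run:
```python
from h import *
go([519,277.5,190],84.2)
```

```text
shift [-93.1 127.1  99.9] turn [-0.  -0.1  7.8]
```

Request:
carry_out --commands '[[[46, -31, 42, 0, 0, 0, 4], [46, -62, 84, 20, 0, 0, 7.8], [46, -93, 127, 60, 0, 0, 7.8], [46, -93, 127, 100, 0, 0, 7.8], [46, -93, 127, 100, 0, 0, 7.8]]]'

```text
time: 13.18
tool_pos: [515.9, 276.3, 184.1]
tcp_rot: [-179.6, -0.7, 174.3]
ft_force: [-0.1, 0.1, -0.4]
finger_gap: 46.1
```

Request:
carry_out --commands '[[[46, 0, 0, 0, 0, 0, 0], [46, 0, 0, 0, 0, 0, 0], [46, 0, 0, 0, 0, 0, 0]]]'

```text
time: 13.55
tool_pos: [520.3, 277.6, 193.8]
tcp_rot: [179.9, 0.2, 174.2]
ft_force: [0.4, 0.2, -0.3]
finger_gap: 45.9
```

Run:
```python
from h import *
st()
c=viewer.calibration("wrist"); im=viewer.snapshot("wrist")[:,:,::-1].copy(); cv2.imwrite("pics/w11.png",im); np.save("c11.npy",c,allow_pickle=True)
cv2.imwrite("pics/o11.png",np.hstack([ortho(im,c,519,277,137,110,130,3),ortho(im,c,519,277,83,110,130,3)]))
```

```text
{'time': np.float64(13.6), 'tool_pos': array([520.3, 277.6, 193.8]), 'tcp_rot': array([179.9,   0.2, 174.2]), 'ft_force': array([ 0.4,  0.2, -0.3]), 'finger_gap': np.float64(45.9), 'joint_pos': array([ 23.1,   7.6,  91.1,  -0. ,  81.1, -61.1])}
```

View pics/o11.png

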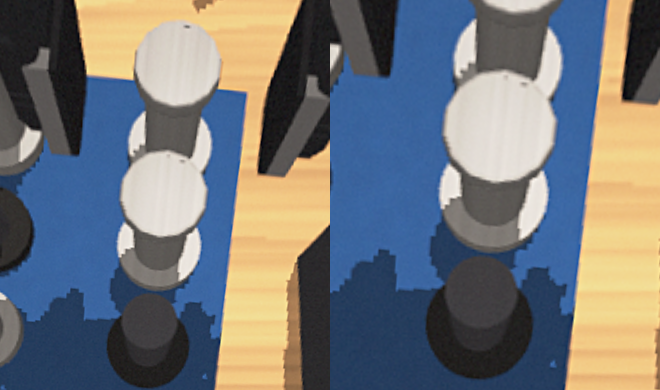

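The head at (164,193) and collar at the same place both give (519.8,277.3): a vertical pin with a bright head of about 29 mm, aligned with the TCP. The chisel below it at (150,315) is dark and headless. Descending and gripping.

Request:
carry_out --commands '[[[46, 0.5, -0.2, 40, 0, 0, 0], [46, 0.5, -0.2, 80, 0, 0, 0], [46, 0.5, -0.2, 85, 0, 0, 0], [46, 0.5, -0.2, 85, 0, 0, 0], [46, 0.5, -0.2, 85, 0, 0, 0]]]' --grip_force 100

```text
time: 14.22
tool_pos: [520.3, 278.1, 109.1]
tcp_rot: [179.9, 0.2, 174.2]
ft_force: [-0.0, -0.5, -0.0]
finger_gap: 45.5
```

Request:
carry_out --commands '[[[12, 0, 0, 0, 0, 0, 0], [12, 0, 0, 0, 0, 0, 0], [12, 0, 0, 0, 0, 0, 0], [12, 0, 0, 0, 0, 0, 0], [12, 0, 0, 0, 0, 0, 0]]]'

```text
time: 14.85
tool_pos: [520.0, 277.9, 108.4]
tcp_rot: [179.9, 0.2, 174.2]
ft_force: [0.4, -0.1, 5.5]
finger_gap: 23.8
```

Request:
carry_out --commands '[[[12, 0, 0, -40, 0, 0, 0], [12, 0, 0, -90, 0, 0, 0], [12, 0, 0, -140, 0, 0, 0], [12, 0, 0, -150, 0, 0, 0], [12, 0, 0, -150, 0, 0, 0]]]'

```text
time: 15.48
tool_pos: [519.0, 277.5, 256.6]
tcp_rot: [180.0, 0.0, 174.2]
ft_force: [0.8, 0.6, -3.6]
finger_gap: 23.8
```

Run:
```python
from h import *
st(); go([508,150.3,250],92)
```

```text
{'time': np.float64(15.5), 'tool_pos': array([519. , 277.5, 256.6]), 'tcp_rot': array([180. ,   0. , 174.2]), 'ft_force': array([ 0.8,  0.6, -3.6]), 'finger_gap': np.float64(23.8), 'joint_pos': array([ 23.1,   5.5,  86.7,  -0. ,  87.7, -61.1])}
shift [  -1.8 -127.7    6.5] turn [ 0.   0.  -7.8]
```

Request:
carry_out --commands '[[[12, -2, -40, -10, 0, 0, -4], [12, -2, -85, -10, 0, 0, -7.8], [12, -2, -127.7, -10, 0, 0, -7.8], [12, -2, -127.7, 0, 0, 0, -7.8], [12, -2, -127.7, 20, 0, 0, -7.8]]]'

```text
time: 16.1
tool_pos: [507.6, 150.2, 234.4]
tcp_rot: [180.0, -0.1, -178.0]
ft_force: [0.1, 0.5, -3.7]
finger_gap: 24.0
```

Request:
carry_out --commands '[[[12, 0, 0, 20, 0, 0, 0], [12, 0, 0, 40, 0, 0, 0], [12, 0, 0, 40, 0, 0, 0], [12, 0, 0, 40, 0, 0, 0], [12, 0, 0, 40, 0, 0, 0]]]'

```text
time: 16.73
tool_pos: [508.7, 150.4, 197.7]
tcp_rot: [180.0, 0.1, -178.0]
ft_force: [0.2, 0.6, -2.3]
finger_gap: 24.0
```

Run:
```python
from h import *
st(); go([508,150,185],92)
c=viewer.calibration("wrist"); im=viewer.snapshot("wrist")[:,:,::-1].copy(); cv2.imwrite("pics/w12.png",im); np.save("c12.npy",c,allow_pickle=True)
cv2.imwrite("pics/w12b.png",cv2.resize(im[110:310,140:410],(810-10,593),interpolation=cv2.INTER_CUBIC))
```

```text
{'time': np.float64(16.7), 'tool_pos': array([508.7, 150.4, 197.7]), 'tcp_rot': array([ 1.80e+02,  1.00e-01, -1.78e+02]), 'ft_force': array([ 0.2,  0.6, -2.3]), 'finger_gap': np.float64(24.0), 'joint_pos': array([ 10.9,  -1.7, 100.2,   0. ,  81.3, -81.1])}
shift [ 0.8 -0.4 12.7] turn [0.  0.1 0. ]
```

View pics/w12b.png

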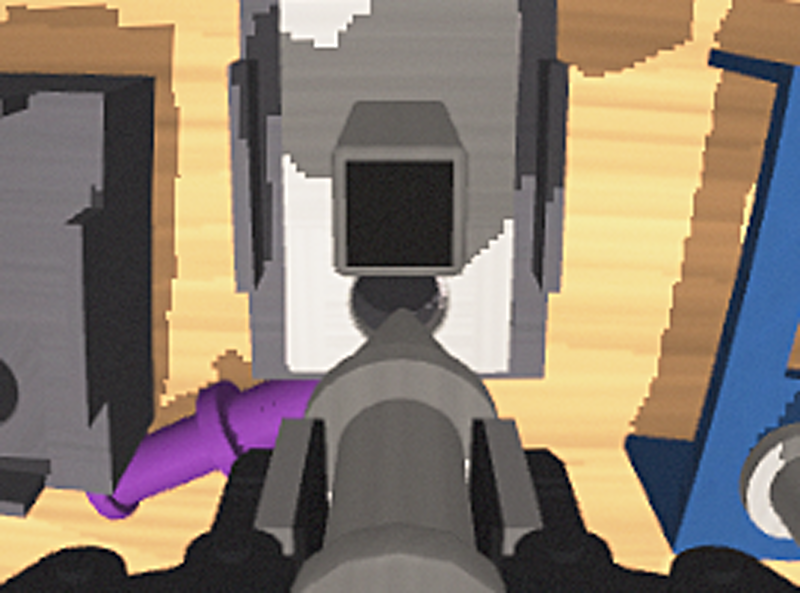

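Run:
```python
from h import *
c=np.load("c12.npy",allow_pickle=True).item()
f=lambda l:np.array(l)*[270/800,200/593]+[140,110]
print("tip",onplane(c,f([(403,308)]),99.5,True)); print("hole l r b",onplane(c,f([(350,300),(448,300),(399,342)]),76,True))
print("stubtop",onplane(c,f([(333,150),(466,150),(338,273),(463,273)]),156,True).mean(0))
```

```text
tip [[505.84187026 151.21560203  99.5       ]]
hole l r b [[511.81898329 137.41787784  76.        ]
 [510.8991031  163.60003874  76.        ]
 [523.29321263 150.93694626  76.        ]]
stubtop [469.64825519 148.97589211 156.        ]
```

Tip at camera-frame (505.8,151.2), foot hole (510.4,150.7), block hole (508,150). I shift +2.5 mm x and -0.7 mm y, then drive in stages while watching the force.

Request:
carry_out --commands '[[[12, -2.5, -0.7, 0, 0, 0, 0], [12, -2.5, -0.7, 15, 0, 0, 0], [12, -2.5, -0.7, 30, 0, 0, 0], [12, -2.5, -0.7, 42, 0, 0, 0], [12, -2.5, -0.7, 42, 0, 0, 0]]]'

```text
time: 17.4
tool_pos: [509.2, 149.3, 152.4]
tcp_rot: [-180.0, -0.2, -178.0]
ft_force: [-0.7, 0.0, -2.4]
finger_gap: 23.4
```

Request:
carry_out --commands '[[[12, 0, 0, 5, 0, 0, 0], [12, 0, 0, 10, 0, 0, 0], [12, 0, 0, 15, 0, 0, 0], [12, 0, 0, 20, 0, 0, 0], [12, 0, 0, 20, 0, 0, 0]]]'

```text
time: 18.02
tool_pos: [510.3, 149.5, 134.0]
tcp_rot: [-180.0, -0.0, -178.0]
ft_force: [0.6, 0.7, -2.3]
finger_gap: 23.8
```

Request:
carry_out --commands '[[[12, 0, 0, 5, 0, 0, 0], [12, 0, 0, 10, 0, 0, 0], [12, 0, 0, 14, 0, 0, 0], [12, 0, 0, 18, 0, 0, 0], [12, 0, 0, 18, 0, 0, 0]]]'

```text
time: 18.65
tool_pos: [509.9, 149.6, 115.7]
tcp_rot: [-180.0, -0.1, -178.0]
ft_force: [-0.5, 0.3, -4.1]
finger_gap: 23.7
```

Request:
carry_out --commands '[[[12, 0, 0, 2, 0, 0, 0], [12, 0, 0, 4, 0, 0, 0], [12, 0, 0, 6, 0, 0, 0], [12, 0, 0, 8, 0, 0, 0], [12, 0, 0, 8, 0, 0, 0]]]'

```text
time: 19.27
tool_pos: [511.1, 149.7, 109.7]
tcp_rot: [180.0, 0.1, -178.0]
ft_force: [-3.7, 0.2, 7.0]
finger_gap: 23.9
```

Request:
carry_out --commands '[[[12, 1, 0, 1, 0, 0, 0], [12, 1, 0, 2, 0, 0, 0], [12, 1, 0, 2, 0, 0, 0]]]'

```text
time: 19.65
tool_pos: [511.3, 149.7, 109.5]
tcp_rot: [180.0, 0.2, -178.0]
ft_force: [-6.1, -0.5, 17.2]
finger_gap: 23.7
```

Request:
carry_out --commands '[[[12, 0, 0, -0.8, 0, 0, 0], [45, 0, 0, -0.8, 0, 0, 0], [45, 0, 0, -0.8, 0, 0, 0], [45, 0, 0, -0.8, 0, 0, 0], [45, 0, 0, -0.8, 0, 0, 0]]]'

```text
time: 20.27
tool_pos: [509.4, 149.5, 107.0]
tcp_rot: [-180.0, -0.0, -178.0]
ft_force: [0.8, -1.4, 0.0]
finger_gap: 45.0
```

Request:
carry_out --commands '[[[45, 0, 0, -50, 0, 0, 0], [45, 0, 0, -100, 0, 0, 0], [45, 50, 0, -150, 0, 0, 0], [45, 80, 0, -190, 0, 0, 0], [45, 80, 0, -190, 0, 0, 0]]]'

```text
time: 20.9
tool_pos: [430.1, 147.2, 302.5]
tcp_rot: [179.9, 0.5, -177.9]
ft_force: [0.3, 0.6, -0.5]
finger_gap: 44.8
```

Request:
carry_out --commands '[[[45, 0, 0, 0, 0, 0, 0], [45, 0, 0, 0, 0, 0, 0], [45, 0, 0, 0, 0, 0, 0]]]'

```text
time: 21.28
tool_pos: [429.4, 146.5, 295.8]
tcp_rot: [-180.0, -0.2, -178.0]
ft_force: [0.6, 0.3, -0.7]
finger_gap: 45.2
```

Run:
```python
from h import *
st()
c=viewer.calibration("wrist"); im=viewer.snapshot("wrist")[:,:,::-1].copy(); cv2.imwrite("pics/w13.png",im); np.save("c13.npy",c,allow_pickle=True)
cv2.imwrite("pics/o13.png",np.hstack([ortho(im,c,485,147,84,120,160,2.8),ortho(im,c,485,147,138,120,160,2.8)]))
```

```text
{'time': np.float64(21.3), 'tool_pos': array([429.4, 146.5, 295.8]), 'tcp_rot': array([-180. ,   -0.2, -178. ]), 'ft_force': array([ 0.6,  0.3, -0.7]), 'finger_gap': np.float64(45.2), 'joint_pos': array([ 12.4, -16.4, 103.2,   0. ,  93.4, -79.7])}
```

View pics/o13.png

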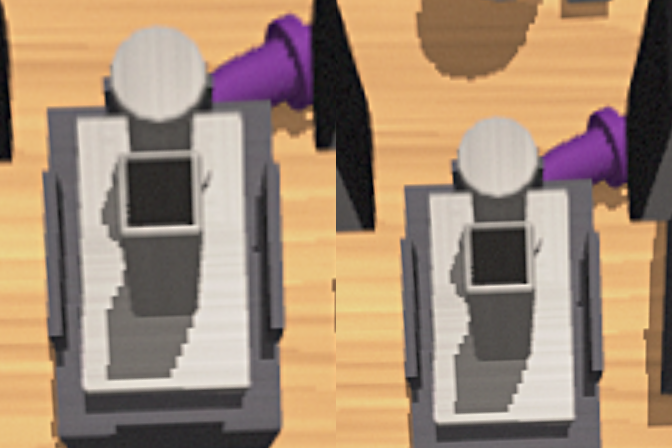

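The pin head at right-panel (161,158) measures 29 mm at z=138 and centres on (508.6,149.5). So the collar is seated and the pin is on the block's hole. That is 15 pictures used, so I keep the last one and measure numerically from here. Next is foot A.

```bash
cat >> h.py <<'E'
def holes(im,c,cx,cy,z=8,w=200,h=200,s=3.0):
    A=ortho(im,c,cx,cy,z,w,h,s); hsv=cv2.cvtColor(A,cv2.COLOR_BGR2HSV)
    m=(hsv[:,:,1]<60).astype(np.uint8)*255
    m=cv2.morphologyEx(m,cv2.MORPH_OPEN,np.ones((3,3)))
    cs,hi=cv2.findContours(m,cv2.RETR_CCOMP,cv2.CHAIN_APPROX_NONE); out=[]
    for q,k in zip(cs,hi[0]):
        a=cv2.contourArea(q)/s/s
        if a>250: 
            (u,v),(p,b),an=cv2.minAreaRect(q); out.append(("hole" if k[3]>=0 else "blob",round(cx+h/2-v/s,1),round(cy+w/2-u/s,1),round(p/s,1),round(b/s,1),round(an,1),round(a)))
    return out,A
E
python3 - <<'E'
from h import *
c=np.load("c5.npy",allow_pickle=True).item(); im=cv2.imread("pics/w5.png")
for o in holes(im,c,505,-310,8,260,180)[0]: print(o)
a=cv2.imread("pics/top0.png"); b=viewer.snapshot("top")[:,:,::-1]; d=np.abs(a.astype(int)-b).max(2)
C=viewer.calibration("top")
for n,P in(("A",(547,-250)),("B",(458,-252)),("C",(530,-395))):
    u,v=project(C,[[*P,8]])[0].astype(int); print(n,(d[v-18:v+18,u-20:u+20]>40).sum())
go([544.5,-269,230],174.2)
E
```

```text
('blob', 454.7, -260.6, 100.2, 60.3, 3.8, 5915)
('hole', 456.3, -231.3, 25.3, 26.0, 0.0, 513)
('blob', 527.7, -395.1, 100.8, 61.4, 89.2, 6029)
('hole', 558.8, -392.1, 20.1, 24.5, 47.2, 367)
('blob', 553.7, -257.0, 100.2, 78.2, 5.9, 6554)
('hole', 548.2, -227.1, 24.7, 25.2, 86.4, 486)
A 0
B 0
C 606
shift [-100.4 -419.3   66.2] turn [  0.1  -0.1 -82.2]
```

Request:
carry_out --commands '[[[50, -12, -50, 0, 0, 0, 10.4], [50, -24, -100, 0, 0, 0, 20.8], [50, -36, -150, 0, 0, 0, 31.2], [50, -48, -200, 0, 0, 0, 41.6], [50, -60, -250, 0, 0, 0, 52]]]'

```text
time: 22.0
tool_pos: [498.7, -102.8, 296.9]
tcp_rot: [-180.0, -0.0, 129.7]
ft_force: [0.5, 0.3, 0.1]
finger_gap: 50.1
```

Run:
```python
from h import *
st(); go([544.5,-269,230],174.2)
```

```text
{'time': np.float64(22.0), 'tool_pos': array([ 498.7, -102.8,  296.9]), 'tcp_rot': array([-180. ,   -0. ,  129.7]), 'ft_force': array([0.5, 0.3, 0.1]), 'finger_gap': np.float64(50.1), 'joint_pos': array([-17.4,  -7.6,  95.5,   0. ,  92.1, -57.1])}
shift [-157.2  -70.9   66.9] turn [-0.  -0.  45.5]
```

Request:
carry_out --commands '[[[50, -39, -18, 16, 0, 0, 10], [50, -78, -36, 32, 0, 0, 20], [50, -118, -54, 50, 0, 0, 30], [50, -157, -71, 67, 0, 0, 40], [50, -157, -71, 67, 0, 0, 45.5]]]'

```text
time: 22.62
tool_pos: [543.9, -269.3, 226.6]
tcp_rot: [-179.7, -0.1, 84.1]
ft_force: [0.4, 0.0, 0.3]
finger_gap: 49.6
```

Request:
carry_out --commands '[[[50, 0, 0, 0, 0, 0, 0], [50, 0, 0, 0, 0, 0, 0], [50, 0, 0, 0, 0, 0, 0]]]'

```text
time: 23.0
tool_pos: [545.3, -266.5, 230.8]
tcp_rot: [180.0, 0.0, 84.7]
ft_force: [0.2, 0.2, -0.0]
finger_gap: 50.1
```

Run:
```python
from h import *
st()
c=viewer.calibration("wrist"); im=viewer.snapshot("wrist")[:,:,::-1].copy(); cv2.imwrite("pics/w14.png",im); np.save("c14.npy",c,allow_pickle=True)
for o in holes(im,c,540,-250,8,160,160)[0]: print(o)
A=ortho(im,c,544,-269,88,90,90,3); g=cv2.cvtColor(A,cv2.COLOR_BGR2GRAY); print(np.percentile(g,[5,20,50]))
m=(g<55).astype(np.uint8)*255
for q in cv2.findContours(m,cv2.RETR_EXTERNAL,cv2.CHAIN_APPROX_NONE)[0]:
    a=cv2.contourArea(q)/9
    if a>150: (u,v),s,an=cv2.minAreaRect(q); print("dark",544+45-v/3,-269+45-u/3,np.array(s)/3,an,a)
cv2.imwrite("pics/o14.png",A)
```

```text
{'time': np.float64(23.0), 'tool_pos': array([ 545.3, -266.5,  230.8]), 'tcp_rot': array([180. ,   0. ,  84.7]), 'ft_force': array([ 0.2,  0.2, -0. ]), 'finger_gap': np.float64(50.1), 'joint_pos': array([-30.9,   9. ,  85.6,  -0. ,  85.3, -25.5])}
('blob', 472.9, -261.2, 100.3, 29.1, 2.3, 2331)
('blob', 546.4, -255.7, 100.1, 59.9, 5.9, 5883)
('hole', 549.3, -225.5, 26.2, 26.2, 45.0, 534)
[ 65. 116. 161.]
dark 545.0420939127604 -267.8088684082031 [19.16196442 18.26618067] 6.709836959838867 326.0
```

Request:
carry_out --commands '[[[50, -1, -0.3, 50, 0, 0, 0.6], [50, -1, -0.3, 100, 0, 0, 0.6], [50, -1, -0.3, 140, 0, 0, 0.6], [50, -1, -0.3, 166, 0, 0, 0.6], [50, -1, -0.3, 166, 0, 0, 0.6]]]' --grip_force 80

```text
time: 23.68
tool_pos: [542.9, -266.5, 61.9]
tcp_rot: [-179.7, -0.1, 84.0]
ft_force: [-0.2, -0.2, -0.6]
finger_gap: 50.1
```

Request:
carry_out --commands '[[[50, 0, 0, 0, 0, 0, 0], [50, 0, 0, 0, 0, 0, 0], [15, 0, 0, 0, 0, 0, 0], [15, 0, 0, 0, 0, 0, 0], [15, 0, 0, 0, 0, 0, 0]]]'

```text
time: 24.3
tool_pos: [545.3, -268.3, 65.5]
tcp_rot: [179.9, 0.0, 83.9]
ft_force: [-0.2, -0.1, 5.7]
finger_gap: 23.4
```

Request:
carry_out --commands '[[[15, 0, 0, 0, 0, 0, 0], [15, 0, 0, 0, 0, 0, 0]]]'

```text
time: 24.55
tool_pos: [545.3, -268.3, 65.5]
tcp_rot: [179.9, 0.0, 83.9]
ft_force: [-0.5, -0.2, 5.4]
finger_gap: 23.4
```

Request:
carry_out --commands '[[[15, 0, 0, -40, 0, 0, 0], [15, 0, 0, -90, 0, 0, 0], [15, 0, 0, -140, 0, 0, 0], [15, 0, 0, -185, 0, 0, 0], [15, 0, 0, -185, 0, 0, 0]]]'

```text
time: 25.18
tool_pos: [546.5, -269.0, 254.0]
tcp_rot: [179.6, 0.2, 83.9]
ft_force: [0.5, -0.6, -3.3]
finger_gap: 23.3
```

Run:
```python
from h import *
st(); y=np.radians(3.4); p=np.array([548,-102.2])-42*np.array([np.cos(y),np.sin(y)]); print(p); go([*p,250],93.4)
```

```text
{'time': np.float64(25.2), 'tool_pos': array([ 546.5, -269. ,  254. ]), 'tcp_rot': array([179.6,   0.2,  83.9]), 'ft_force': array([ 0.5, -0.6, -3.3]), 'finger_gap': np.float64(23.3), 'joint_pos': array([-31. ,   8.4,  83.9,  -0. ,  87.3, -25. ])}
[ 506.07392723 -104.69086769]
shift [159.1 -57.5   3. ] turn [ 0.5 -0.1 80.5]
```

Request:
carry_out --commands '[[[15, 20, -7, 0, 0, 0, 10], [15, 40, -14, 0, 0, 0, 20], [15, 60, -21, 0, 0, 0, 30], [15, 80, -28, 0, 0, 0, 40], [15, 100, -36, 0, 0, 0, 50]]]'

```text
time: 25.8
tool_pos: [518.0, -163.5, 246.2]
tcp_rot: [-179.8, 0.1, 33.6]
ft_force: [0.1, -0.1, -3.5]
finger_gap: 23.4
```

Run:
```python
from h import *
st(); go([506,-104.7,245],93.2)
```

```text
{'time': np.float64(25.8), 'tool_pos': array([ 518. , -163.5,  246.2]), 'tcp_rot': array([-1.798e+02,  1.000e-01,  3.360e+01]), 'ft_force': array([ 0.1, -0.1, -3.5]), 'finger_gap': np.float64(23.4), 'joint_pos': array([-22.9,  -1. ,  94.5,  -0. ,  86.8,  33.5])}
shift [ 22.5 -55.6   1.4] turn [-0.2  0.2 30.4]
```

Request:
carry_out --commands '[[[15, 8, -18, 0, 0, 0, 10], [15, 16, -37, 0, 0, 0, 20], [15, 22.5, -55.6, 0, 0, 0, 30.4], [15, 22.5, -55.6, 40, 0, 0, 30.4], [15, 22.5, -55.6, 85, 0, 0, 30.4]]]'

```text
time: 26.42
tool_pos: [506.3, -105.4, 161.7]
tcp_rot: [-180.0, 0.1, 3.6]
ft_force: [1.0, 0.3, -4.6]
finger_gap: 23.1
```

Request:
carry_out --commands '[[[15, 0, 0, 0, 0, 0, 0], [15, 0, 0, 0, 0, 0, 0], [15, 0, 0, 0, 0, 0, 0], [15, 0, 0, 0, 0, 0, 0]]]'

```text
time: 26.92
tool_pos: [508.1, -106.3, 166.1]
tcp_rot: [179.9, -0.2, 3.5]
ft_force: [-0.2, 0.3, -4.2]
finger_gap: 23.3
```

Run:
```python
from h import *
st()
c=viewer.calibration("wrist"); im=viewer.snapshot("wrist")[:,:,::-1].copy(); cv2.imwrite("pics/w15.png",im); np.save("c15.npy",c,allow_pickle=True)
z=pose()[0][2]-65.5; print("underside",z)
g=cv2.cvtColor(im,cv2.COLOR_BGR2GRAY); cv2.imwrite("pics/w15b.png",cv2.resize(im[60:330,100:460],(800,600),interpolation=cv2.INTER_CUBIC))
```

```text
{'time': np.float64(26.9), 'tool_pos': array([ 508.1, -106.3,  166.1]), 'tcp_rot': array([179.9,  -0.2,   3.5]), 'ft_force': array([-0.2,  0.3, -4.2]), 'finger_gap': np.float64(23.3), 'joint_pos': array([-17.5,  -2. , 104. ,   0. ,  77.9,  69. ])}
underside 100.2585897146013
```

View pics/w15b.png

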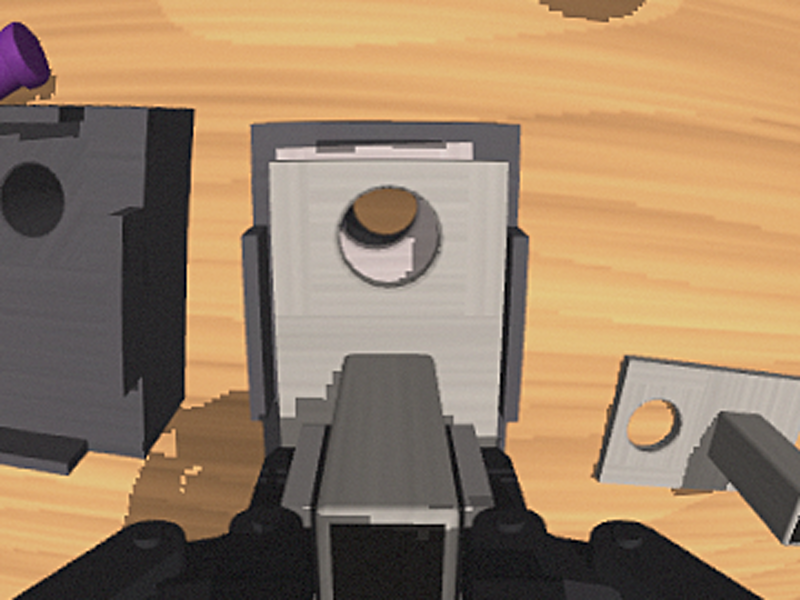

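The last view shows the held foot over the right block: its hole is at (389,237), its front edge is at v=160, and the block's front edge is at v=124. The spacer is visible through the hole, and foot B is undisturbed at right. Computing the offsets.

Run:
```python
from h import *
c=np.load("c15.npy",allow_pickle=True).item()
f=lambda l:np.array(l)/(800/360)+[100,60]
P=onplane(c,f([(389,237)]),108.3,True); print("hole",P)
for n,l,z in(("foot front",[(270,161),(505,160)],100.3),("foot front",[(270,161),(505,160)],108.3),("block",[(252,124),(520,124)],60),("block",[(252,124),(520,124)],0),("spacer front",[(276,152),(473,141)],68)):
    P=onplane(c,f(l),z,True); print(n,z,np.linalg.norm(P[0]-P[1]).round(1),P.mean(0).round(1),np.degrees(np.arctan2(*(P[1]-P[0])[:2])).round(1))
```

```text
hole [[ 550.45080241 -104.90671734  108.3       ]]
foot front 100.3 61.7 [ 569.8 -103.4  100.3] 176.2
foot front 108.3 59.1 [ 570.3 -103.3  108.3] 176.2
block 60 85.1 [ 579.2 -102.4   60. ] 176.5
block 0 107.3 [ 578.6 -102.4    0. ] 176.5
spacer front 68 60.4 [571.7 -99.2  68. ] 173.4
```

Request:
carry_out --commands '[[[15, -2.3, -2, 0, 0, 0, 0], [15, -2.3, -2, 10, 0, 0, 0], [15, -2.3, -2, 20, 0, 0, 0], [15, -2.3, -2, 28, 0, 0, 0], [15, -2.3, -2, 30, 0, 0, 0]]]'

```text
time: 27.6
tool_pos: [504.2, -104.0, 133.4]
tcp_rot: [-180.0, 0.1, 3.5]
ft_force: [-0.9, -0.2, -0.5]
finger_gap: 22.9
```

Request:
carry_out --commands '[[[15, 0, 0, 0.7, 0, 0, 0], [15, 0, 0, 1.4, 0, 0, 0], [15, 0, 0, 2, 0, 0, 0], [15, 0, 0, 2, 0, 0, 0]]]'

```text
time: 28.1
tool_pos: [505.2, -104.2, 133.4]
tcp_rot: [180.0, -0.1, 3.5]
ft_force: [-3.6, 1.3, 7.1]
finger_gap: 23.0
```

Request:
carry_out --commands '[[[15, 0, 0, -1, 0, 0, 0], [40, 0, 0, -1, 0, 0, 0], [40, 0, 0, -1, 0, 0, 0], [40, 0, 0, -1, 0, 0, 0], [40, 0, 0, -1, 0, 0, 0]]]'

```text
time: 28.72
tool_pos: [504.7, -104.1, 133.3]
tcp_rot: [180.0, -0.0, 3.5]
ft_force: [0.5, 1.0, -0.6]
finger_gap: 39.7
```

Request:
carry_out --commands '[[[45, 0, 0, -50, 0, 0, 0], [45, 0, 0, -100, 0, 0, 0], [45, 0, 0, -130, 0, 0, 0], [45, 0, 0, -130, 0, 0, 0], [45, 0, 0, -130, 0, 0, 0]]]'

```text
time: 29.35
tool_pos: [504.3, -104.0, 262.4]
tcp_rot: [-180.0, 0.1, 3.5]
ft_force: [-1.1, -0.1, -0.6]
finger_gap: 45.3
```

Request:
carry_out --commands '[[[45, 0, 0, 0, 0, 0, 0], [45, 0, 0, 0, 0, 0, 0]]]'

```text
time: 29.6
tool_pos: [504.1, -103.9, 262.0]
tcp_rot: [-180.0, 0.1, 3.5]
ft_force: [-0.2, 0.5, 0.0]
finger_gap: 44.9
```

Run:
```python
from h import *
st()
c=viewer.calibration("wrist"); im=viewer.snapshot("wrist")[:,:,::-1].copy(); cv2.imwrite("pics/w16.png",im); np.save("c16.npy",c,allow_pickle=True)
A=ortho(im,c,520,-105,76,120,140,3); hsv=cv2.cvtColor(A,cv2.COLOR_BGR2HSV); g=hsv[:,:,2]
m=((g>120)&(hsv[:,:,1]<50)).astype(np.uint8)*255
cs,h=cv2.findContours(m,cv2.RETR_CCOMP,cv2.CHAIN_APPROX_NONE)
for q,k in zip(cs,h[0]):
    if cv2.contourArea(q)>1500:
        (u,v),s,an=cv2.minAreaRect(q); print("hole" if k[3]>=0 else "blob",520+70-v/3,-105+60-u/3,np.array(s)/3,an)
go([563.5,273,240],84.2)
```

```text
{'time': np.float64(29.6), 'tool_pos': array([ 504.1, -103.9,  262. ]), 'tcp_rot': array([-1.8e+02,  1.0e-01,  3.5e+00]), 'ft_force': array([-0.2,  0.5,  0. ]), 'finger_gap': np.float64(44.9), 'joint_pos': array([-17.4,  -6. ,  97.6,   0. ,  88.5,  69.1])}
blob 518.8430582682291 -103.85543823242188 [108.91072591  61.88798014] 85.901123046875
hole 479.0380554199219 -106.37516276041666 [27.11930593 27.16274261] 87.51044464111328
hole 496.71533203125 -96.76991780598959 [32.61166128 53.46430969] 48.8140754699707
hole 549.9166641235352 -101.41666666666666 [20.97750092 23.09881846] 45.0
shift [  82.4 -372.6   22.4] turn [-0.   0.1  9.3]
```

Request:
carry_out --commands '[[[46, 12, -56, 0, 0, 0, 4.6], [46, 24, -112, 0, 0, 0, 9.3], [46, 36, -168, 0, 0, 0, 9.3], [46, 48, -224, 0, 0, 0, 9.3], [46, 60, -280, 0, 0, 0, 9.3]]]' --grip_force 100

```text
time: 30.28
tool_pos: [547.2, 180.9, 263.0]
tcp_rot: [180.0, 0.0, -5.8]
ft_force: [0.4, -1.3, 0.2]
finger_gap: 46.0
```

Run:
```python
from h import *
st(); go([563.5,272.7,195],84.2)
```

```text
{'time': np.float64(30.3), 'tool_pos': array([547.2, 180.9, 263. ]), 'tcp_rot': array([180. ,   0. ,  -5.8]), 'ft_force': array([ 0.4, -1.3,  0.2]), 'finger_gap': np.float64(46.0), 'joint_pos': array([ 13.2,   3.5,  88.1,  -0. ,  88.3, 109. ])}
shift [  7. -93.  68.] turn [0. 0. 0.]
```

Request:
carry_out --commands '[[[46, 4, -50, 0, 0, 0, 0], [46, 7, -92, 20, 0, 0, 0], [46, 7, -92, 66, 0, 0, 0], [46, 7, -92, 66, 0, 0, 0], [46, 7, -92, 66, 0, 0, 0]]]'

```text
time: 30.9
tool_pos: [563.8, 269.6, 198.5]
tcp_rot: [-180.0, -0.0, -5.8]
ft_force: [0.4, -0.5, 0.6]
finger_gap: 45.8
```

Request:
carry_out --commands '[[[46, 0, 0, 0, 0, 0, 0], [46, 0, 0, 0, 0, 0, 0], [46, 0, 0, 0, 0, 0, 0]]]'

```text
time: 31.28
tool_pos: [563.9, 269.8, 198.4]
tcp_rot: [-180.0, -0.1, -5.8]
ft_force: [0.4, 0.5, 0.2]
finger_gap: 46.1
```

Run:
```python
from h import *
st()
c=viewer.calibration("wrist"); im=viewer.snapshot("wrist")[:,:,::-1].copy(); cv2.imwrite("pics/w17.png",im)
for z in (137,83):
  A=ortho(im,c,563,273,z,110,110,3); hsv=cv2.cvtColor(A,cv2.COLOR_BGR2HSV)
  m=((hsv[:,:,2]>135)&(hsv[:,:,1]<50)).astype(np.uint8)*255
  cs,h=cv2.findContours(m,cv2.RETR_EXTERNAL,cv2.CHAIN_APPROX_NONE)
  for q in cs:
    if cv2.contourArea(q)>900:
        (u,v),s,an=cv2.minAreaRect(q); print(z,563+55-v/3,273+55-u/3,np.array(s)/3)
go([563.5,272.7,108.5],84.2)
```

```text
{'time': np.float64(31.3), 'tool_pos': array([563.9, 269.8, 198.4]), 'tcp_rot': array([-1.8e+02, -1.0e-01, -5.8e+00]), 'ft_force': array([0.4, 0.5, 0.2]), 'finger_gap': np.float64(46.1), 'joint_pos': array([ 20.9,  12.8,  84.7,   0. ,  82.4, 116.7])}
137 563.9666646321615 272.76666259765625 [28.47259776 28.77073924]
137 584.1410268147787 269.53846232096356 [28.04460907 19.93847402]
137 589.1349589029948 319.68130111694336 [26.76747386 11.7869072 ]
83 542.5897471110026 275.94871520996094 [36.79511007 37.16491191]
83 568.7489624023438 271.8765920003255 [36.20820363 25.70574443]
shift [-0.6 -2.8 89.5] turn [-0. -0.  0.]
```

Request:
carry_out --commands '[[[46, 0, -2.9, 40, 0, 0, 0], [46, 0, -2.9, 80, 0, 0, 0], [46, 0, -2.9, 89.5, 0, 0, 0], [46, 0, -2.9, 89.5, 0, 0, 0], [46, 0, -2.9, 89.5, 0, 0, 0]]]'

```text
time: 31.95
tool_pos: [565.1, 273.3, 110.2]
tcp_rot: [-179.9, -0.2, -5.8]
ft_force: [0.6, -0.4, 0.8]
finger_gap: 45.9
```

Request:
carry_out --commands '[[[12, 0, 0, 0, 0, 0, 0], [12, 0, 0, 0, 0, 0, 0], [12, 0, 0, 0, 0, 0, 0], [12, 0, 0, 0, 0, 0, 0], [12, 0, 0, 0, 0, 0, 0]]]'

```text
time: 32.58
tool_pos: [565.0, 273.3, 109.9]
tcp_rot: [-179.9, -0.2, -5.8]
ft_force: [-1.0, 1.1, 5.9]
finger_gap: 23.9
```

Request:
carry_out --commands '[[[12, 0, 0, -40, 0, 0, 0], [12, 0, 0, -90, 0, 0, 0], [12, 0, 0, -140, 0, 0, 0], [12, 0, 0, -175, 0, 0, 0], [12, 0, 0, -175, 0, 0, 0]]]'

```text
time: 33.2
tool_pos: [565.3, 273.4, 287.2]
tcp_rot: [-179.8, -0.4, -5.8]
ft_force: [0.3, 0.0, -2.9]
finger_gap: 24.0
```

Run:
```python
from h import *
st(); go([546.5,-104,280],93.5)
```

```text
{'time': np.float64(33.2), 'tool_pos': array([565.3, 273.4, 287.2]), 'tcp_rot': array([-179.8,   -0.4,   -5.8]), 'ft_force': array([ 0.3,  0. , -2.9]), 'finger_gap': np.float64(24.0), 'joint_pos': array([ 21.1,  10.7,  77.8,  -0. ,  91. , 116.9])}
shift [ 19.1 377.4   6.1] turn [-0.2 -0.4 -9.3]
```

Request:
carry_out --commands '[[[12, 3, 55, 0, 0, 0, 0], [12, 6, 110, 0, 0, 0, -3], [12, 9, 165, 0, 0, 0, -6], [12, 12, 220, 0, 0, 0, -9.3], [12, 15, 275, 0, 0, 0, -9.3]]]'

```text
time: 33.83
tool_pos: [549.8, -3.9, 280.4]
tcp_rot: [-180.0, 0.2, 3.6]
ft_force: [1.6, -0.1, -2.2]
finger_gap: 23.6
```

Run:
```python
from h import *
st(); go([546.5,-104,215],93.5)
```

```text
{'time': np.float64(33.8), 'tool_pos': array([549.8,  -3.9, 280.4]), 'tcp_rot': array([-180. ,    0.2,    3.6]), 'ft_force': array([ 1.6, -0.1, -2.2]), 'finger_gap': np.float64(23.6), 'joint_pos': array([-5.7, -0.8, 90.7, -0. , 90.2, 80.7])}
shift [-9.4 99.7 65.4] turn [-0.   0.2  0.1]
```

Request:
carry_out --commands '[[[12, -5, 50, 0, 0, 0, 0], [12, -9, 99.7, 0, 0, 0, 0], [12, -9, 99.7, 0, 0, 0, 0], [12, -9, 99.7, 50, 0, 0, 0], [12, -9, 99.7, 75, 0, 0, 0]]]'

```text
time: 34.45
tool_pos: [546.2, -101.2, 203.2]
tcp_rot: [-179.9, 0.3, 3.5]
ft_force: [-0.1, 0.1, -3.2]
finger_gap: 23.9
```

Request:
carry_out --commands '[[[12, 0, 0, 0, 0, 0, 0], [12, 0, 0, 0, 0, 0, 0], [12, 0, 0, 0, 0, 0, 0]]]'

```text
time: 34.83
tool_pos: [549.2, -102.3, 209.6]
tcp_rot: [179.9, -0.2, 3.6]
ft_force: [-0.5, 0.0, -1.2]
finger_gap: 23.8
```

Run:
```python
from h import *
st(); go([546.5,-104,160],93.5)
c=viewer.calibration("wrist"); im=viewer.snapshot("wrist")[:,:,::-1].copy(); cv2.imwrite("pics/w18.png",im); np.save("c18.npy",c,allow_pickle=True)
t=pose()[0]; tip=np.array([[t[0],t[1],t[2]-100]]); uv=project(c,tip,True)[0]; print("expected tip px",uv)
# text look: gray and saturation values round the tip
g=cv2.cvtColor(im,cv2.COLOR_BGR2GRAY); u,v=uv.astype(int)
print(g[v-30:v+34:4,u-32:u+33:4])
```

```text
{'time': np.float64(34.8), 'tool_pos': array([ 549.2, -102.3,  209.6]), 'tcp_rot': array([179.9,  -0.2,   3.6]), 'ft_force': array([-0.5,  0. , -1.2]), 'finger_gap': np.float64(23.8), 'joint_pos': array([-15.8,   2.2,  95.1,   0. ,  82.5,  70.6])}
shift [-2.9  1.5 49.6] turn [ 0.1 -0.2  0.1]
expected tip px [273.22180536 214.70029679]
[[179 183 183 183 181 181 181 183 181 179 181 179 179 179 184 183 186]
 [181 182 188 185 187 188 186 192 189 191 186 185 185 185 183 179 186]
 [178 182 178 178 176 184 169 162 107 109 100 185 179 180 179 181 186]
 [180 181 183 184 188  29  45  37 177 109  31  20 187 184 184 182 184]
 [180 185 179 179 157  36  47  50  51  40  35  63 165 180 181 183 186]
 [180 181 181 179 112  84  49  50  52  35  44 184 115 175 181 182 182]
 [182 183 183 185 154 191  74 111 108  91 180 201 157 185 186 183 187]
 [182 184 183 181 187  97 105 223 220 202 198  75 185 182 189 181 185]
 [180 185 183  99  92  97  70  80  75  67  56 169 178 180 183 180 186]
 [182  95 106 101 103 106  76  83  84  86  73 179 180 179 183 181 186]
 [ 98 105 104 105 101  72  72  94 100 102  76  69 181 179 185 182 186]
 [100  99  98  99  88  92  91  89  86  93  94 100  93 182 177 174 177]
 [105 103 101  83  84 187 182 179 178 184 176 185 146  93 139 177 175]
 [100 104  70 193 181 179 181 180 180 183 176 180 184 184  91 168 176]
 [106  66 189 183 178 179 181 180 181 186 175 183 185 181 178 108 182]
 [102 195 184 186 181 183 109  93  94  97  88 185 186 179 178 180 115]]
```

The tip shows at the predicted pixel (273,215), so the camera and TCP agree. I aim for (547,-103.5) and drive in stages.

Request:
carry_out --commands '[[[12, -2.3, 1.1, 0, 0, 0, 0], [12, -2.3, 1.1, 10, 0, 0, 0], [12, -2.3, 1.1, 25, 0, 0, 0], [12, -2.3, 1.1, 40, 0, 0, 0], [12, -2.3, 1.1, 52, 0, 0, 0]]]'

```text
time: 35.5
tool_pos: [545.4, -103.4, 153.9]
tcp_rot: [-180.0, 0.1, 3.5]
ft_force: [0.9, 1.1, -2.2]
finger_gap: 23.8
```

Request:
carry_out --commands '[[[12, 0, 0, 5, 0, 0, 0], [12, 0, 0, 10, 0, 0, 0], [12, 0, 0, 15, 0, 0, 0], [12, 0, 0, 20, 0, 0, 0], [12, 0, 0, 20, 0, 0, 0]]]'

```text
time: 36.12
tool_pos: [546.0, -103.6, 135.6]
tcp_rot: [-180.0, 0.0, 3.5]
ft_force: [1.4, 0.4, -3.3]
finger_gap: 23.8
```

Request:
carry_out --commands '[[[12, 0, 0, 5, 0, 0, 0], [12, 0, 0, 10, 0, 0, 0], [12, 0, 0, 15, 0, 0, 0], [12, 0, 0, 18, 0, 0, 0], [12, 0, 0, 18, 0, 0, 0]]]'

```text
time: 36.75
tool_pos: [545.4, -103.7, 117.0]
tcp_rot: [-180.0, 0.1, 3.5]
ft_force: [1.0, -0.0, -3.6]
finger_gap: 23.7
```

Request:
carry_out --commands '[[[12, 0, 0, 2, 0, 0, 0], [12, 0, 0, 4, 0, 0, 0], [12, 0, 0, 6, 0, 0, 0], [12, 0, 0, 8, 0, 0, 0], [12, 0, 0, 8, 0, 0, 0]]]'

```text
time: 37.38
tool_pos: [547.1, -103.6, 111.1]
tcp_rot: [180.0, -0.1, 3.5]
ft_force: [1.4, 1.3, 5.1]
finger_gap: 23.7
```

Contact at 111.1 mm, as expected. One firmer push, then release, retreat and check numerically.

Request:
carry_out --commands '[[[12, 0, 0, 1, 0, 0, 0], [12, 0, 0, 2, 0, 0, 0], [12, 0, 0, 2.5, 0, 0, 0], [12, 0, 0, 2.5, 0, 0, 0]]]'

```text
time: 37.88
tool_pos: [548.2, -103.6, 110.8]
tcp_rot: [180.0, -0.3, 3.5]
ft_force: [-2.2, 4.2, 18.6]
finger_gap: 23.9
```

Request:
carry_out --commands '[[[12, 0, 0, -1.5, 0, 0, 0], [45, 0, 0, -1.5, 0, 0, 0], [45, 0, 0, -1.5, 0, 0, 0], [45, 0, 0, -1.5, 0, 0, 0], [45, 0, 0, -1.5, 0, 0, 0]]]'

```text
time: 38.5
tool_pos: [545.7, -103.6, 108.5]
tcp_rot: [-180.0, 0.0, 3.5]
ft_force: [0.2, -0.0, -0.6]
finger_gap: 44.7
```

Request:
carry_out --commands '[[[45, 0, 0, -50, 0, 0, 0], [45, 0, 0, -100, 0, 0, 0], [45, -20, 0, -150, 0, 0, 0], [45, -40, 0, -190, 0, 0, 0], [45, -40, 0, -190, 0, 0, 0]]]'

```text
time: 39.12
tool_pos: [507.1, -106.8, 303.6]
tcp_rot: [179.8, -0.4, 3.5]
ft_force: [-0.1, -0.6, -0.3]
finger_gap: 45.4
```

Request:
carry_out --commands '[[[45, 0, 0, 0, 0, 0, 0], [45, 0, 0, 0, 0, 0, 0], [45, 0, 0, 0, 0, 0, 0], [45, 0, 0, 0, 0, 0, 0]]]'

```text
time: 39.62
tool_pos: [505.9, -106.0, 298.0]
tcp_rot: [-180.0, 0.1, 3.5]
ft_force: [-0.3, -0.5, -0.1]
finger_gap: 44.8
```

Run:
```python
from h import *
st()
c=viewer.calibration("wrist"); im=viewer.snapshot("wrist")[:,:,::-1].copy(); cv2.imwrite("pics/w19.png",im)
for z,cx,cy in ((138,546,-104),(84,546,-104),(138,508,150)):
  A=ortho(im,c,cx,cy,z,80,80,3); hsv=cv2.cvtColor(A,cv2.COLOR_BGR2HSV); cv2.imwrite(f"pics/o19_{z}_{cx}.png",A)
  for th in (135,190):
    m=((hsv[:,:,2]>th)&(hsv[:,:,1]<50)).astype(np.uint8)*255
    cs,h=cv2.findContours(m,cv2.RETR_EXTERNAL,cv2.CHAIN_APPROX_NONE)
    for q in cs:
      if cv2.contourArea(q)>900:
        (u,v),s,an=cv2.minAreaRect(q); print(z,th,cx+40-v/3,cy+40-u/3,np.array(s)/3)
  ci=cv2.HoughCircles(cv2.GaussianBlur(cv2.cvtColor(A,cv2.COLOR_BGR2GRAY),(5,5),0),cv2.HOUGH_GRADIENT,1,30,param1=80,param2=20,minRadius=35,maxRadius=62)
  if ci is not None: print("circ",z,[(round(cx+40-v/3,1),round(cy+40-u/3,1),round(2*r_/3,1)) for u,v,r_ in ci[0][:3]])
```

```text
{'time': np.float64(39.6), 'tool_pos': array([ 505.9, -106. ,  298. ]), 'tcp_rot': array([-1.8e+02,  1.0e-01,  3.5e+00]), 'ft_force': array([-0.3, -0.5, -0.1]), 'finger_gap': np.float64(44.8), 'joint_pos': array([-17.5,  -6.3,  94.2,   0. ,  92.2,  68.9])}
138 135 538.0914103190104 -103.9454574584961 [65.17308044 49.9620107 ]
circ 138 [(np.float32(547.5), np.float32(-104.2), np.float32(30.0))]
84 135 537.1774190266927 -104.01509602864584 [63.54998779 59.5765686 ]
circ 84 [(np.float32(541.8), np.float32(-103.8), np.float32(34.3))]
138 135 499.3674570719401 122.78880310058594 [13.99271901 15.9164505 ]
138 135 509.6666666666667 149.16666666666666 [28.66666667 27.66666667]
138 135 533.8764699300131 119.97254943847656 [12.76274236 21.33149338]
circ 138 [(np.float32(509.8), np.float32(149.8), np.float32(29.4))]
```

Run:
```python
from h import *
print(r.hand_in()); st()
```

```text
the job is handed in; nothing more can be done
None
the job is handed in; nothing more can be done
```

I laid a foot on each of the two spacer-carrying blocks and drove a drift pin through each, then handed the job in. That was at about 40 s of robot time with the gripper raised clear; the hand-in gave no verdict.

- **Left block:** the collar met the foot at the expected height and I pushed to about 17 N. The pin head then read about 29 mm across at the seated height (30 mm true). It sits at about (509, 149.5), within 2 mm of where I measured the block's hole.
- **Right block:** the collar again met the foot at the expected height, pushed to about 19 N. The head reads 30 mm across and sits at (547.5, -104.2), within about 1.5 mm of the hole.
- **Left alone:** I did not reach for the empty middle block, the third foot, the chisels, the purple pins, the can, the cup or the hammer. I took no final picture of them.

**Not confirmed:**
- The spacers are hidden under the feet, so I infer they are aligned because the pins' parallel part passed right through with the collars down.
- On the right block, the circle fit for the collar gave (541.8, -103.8), which disagrees with the head position. I think it picked up the head instead and did not count it as a check.
- I viewed one picture more than planned near the end of the right block, so its final check was by numbers only.

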